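# Load a sample carrier under the sprung clamp arm

## Robot

A 6-joint arm with a two-finger parallel gripper is mounted at the origin on the work surface. World frame = base frame: x ahead of the robot, y to its left, z up, the work surface at z = 0. Lengths are in m, angles in rad, forces in N, time in s.
With the tool pointing down it reaches from about 0.3 to 0.875 m from the base axis. Payload 6.4 kg.
Tool frame: the origin (TCP) lies at the very end of the fingers, on their centre line; the grasp point (between the pads) lies 19 mm behind it (ctrl.tcp_to_grasp is the distance from the TCP to the grasp point, in m); z points along the fingers, y is the direction in which the jaws open and shut (so a half turn about z gives the same grasp; the last joint's range is limited). The gripper opens to 85 mm and grips with 20 to 120 N. Pads are 22 mm wide; open, the fingers measure 114 mm over their backs; the gripper's body (76 mm by 85 mm) begins 54 mm behind the grasp point. The pads swing forward as they close: fully open they stand 13 mm farther back than shut.
Start: joints at [1.043, 0.181, 1.607, -0, 1.354, -0.206], TCP at [0.182, 0.546, 0.211] pointing down, gripper open.
Joint ranges: [-2.99, 2.99], [-0.89, 2.07], [0.3, 2.58], [-1.14, 4.28], [0, 2.63], [-3.12, 3.12]. Speed limits (rad/s): [2.57, 2.57, 3.01, 3.14, 3.14, 3.14].

## Interface

Orientations are given as a unit quaternion [w, x, y, z].
In Python, from bench import ctrl gives the robot as it stands. The module is installed in compiled form; this text tells all that it offers.
- The arm moves only by the tool drive_tool, never from a script. Its argument "deltas" is a list of rows, each an object with "slide": the shift along the tool's x, y, z as a fraction of full scale, a list of three; "delta_rot": the turn, a rotation vector about the tool's x, y, z as a fraction of full scale, a list of three; "hand": the opening, from 0 (shut) to 1 (fully open). In form: [{"slide": [tx, ty, tz], "delta_rot": [wx, wy, wz], "hand": hand}, ...]. A call has exactly 5 rows; each row shifts and turns the commanded pose from where the row before left it, along the tool's axes as they then stand; what a row does not reach is not made up. Full scale, the value 1, is 50 mm for a shift and 180 degrees for a turn. A row lasts 1/8 s, in which the tool goes at most 62.5 mm and 10.7 degrees, less where a joint would pass 70% of its speed; a pose out of reach is approached as far as the arm can. A call with a number of a shift or a turn outside -1 to 1 is refused whole. A call with a gripper value outside its range is refused whole. The fingers move at their own pace and stop on an object; the grip force is fixed at half the most. Time passes only in rows, so rows that do not move let the fingers close, or fill a call up. It gives the time, the measured TCP pose, the force and the opening at its end, in the units of the state.
- ctrl.get_obs(): the state, without advancing time (a new reading comes with each control period).
- ctrl.camera(name): name is "side" or "top"; returns a dict with "frame" (480x640x3 uint8, red, green, blue), "mtx" (3x3 intrinsics, pixels), "dist" ([k1, k2, p1, p2, k3] as OpenCV has them; the pictures are not rectified), "R" (3x3) and "t" (3): a world point X has camera coordinates R X + t. Camera axes: x right, y down, z forward; pixel columns grow to the right and rows downward; lengths in m; the calibration is good to about 2 mm. A picture is of the moment at which its call begins. There is no depth.
- ctrl.hand_in(): hands the job in, once; it reports no verdict.
The state is a dict: "time_s": time; "q": joint angles; "dq": joint speeds; "joint_efforts": joint torques, N m; "eef_pos": TCP position; "eef_rot": TCP orientation; "wrist_force": force on the tool from outside, world axes, zero at the start; "torque": the same for the moment, N m; "opening": opening from 0.0 (shut) to 1.0 (fully open).
Only numpy, scipy, OpenCV 4.12 (cv2) and the standard library are available. Lean on these libraries where they do the work, as an engineer would, in place of code of your own. Each camera call takes 0.05 s, during which the arm holds its last target.

## Task

Load the sample carrier into the loading stage: prop the sprung clamp arm open with the wedge, slide the carrier along the channel beneath the arm until it is fully home against the end stop, then draw the wedge out so that the arm comes down and clamps the carrier. Leave the wedge standing on its base on the bench, well clear of the arm, and do not knock over the bottle or the jar.

Things in the scene. Friction and masses are not known exactly. Their poses are not given: they have to be found in the camera images.
- stage: Loading stage: aluminium slab fixed to the bench, 10 mm thick, covering x -90 to +50, y -180 to +100 mm of its frame. Origin: on the bench surface under the channel's centre line; z up. The channel runs along +y: rails 12 mm high, 54 mm apart, y -20 to +90. The sprung arm spans it at y +30: hinge axis along y at x -70, z 36; its post is 50 mm high; free end at x +113, over the bare bench.
- mouth (a point): Point on the slab's top (10 mm above the bench) at the channel's open mouth: stage frame x 0, y -51 mm. The rails' flared lips widen the channel here to about 71 mm, narrowing to 54 mm at y -20. Before it, y -180 to -51, the slab is a flat open apron on which the carrier can be laid.
- stop (a point): Centre of the face of the end stop, a steel bar 70 mm wide and 16 mm high across the channel's closed end (stage frame x 0, y +90, z 17 mm). With the carrier fully home, its front end touches this face and its origin is at stage y +25 mm.
- clamp_arm (a joint): Angle of the sprung steel clamp arm, rad. 0: shut, its rubber pad (over the channel's centre line) 3 mm above the slab, so the carrier cannot enter; grows as the free end lifts; limit 0.45. About 0.25 with the roller on the wedge's flat top (pad clears the carrier by 7 mm), 0.16 with the pad on the carrier. The spring always pulls it shut: 5 to 9 N at the roller.
- roller_mid (a point): Centre of the free-turning black roller under the arm's free end: 18 mm diameter, 56 mm long along the stage's x. When shut it is at stage x +80, y +30, z 21 mm, its underside 12 mm above the bare bench; it moves with the arm. A wedge moved over the bench along the stage's +y, thin end first, passes beneath it and lifts it.
- carrier: Sample carrier, a flat aluminium plate 50 (x) x 130 (y) x 14 mm (z) with two rows of shallow dark wells on top, 0.2 to 0.42 kg. Origin: centre of its underside; its two ends are alike.
- wedge: Grey wedge, 152 mm long along y, 40 wide, about 0.22 kg, heavy at its grip (centre of mass near y -45). Origin: centre of its underside. Thin end (5 mm) at y +76; ramp up to a flat top 50 mm high at y -14 to -44; behind it, y -44 to -76, an upright grip 18 mm thick in x, base to 85 mm high, which stops the roller. Roller mid flat top: origin is 29 mm past the roller towards the thin end.
- bottle: White bottle standing on the bench, 66 mm diameter, 150 mm high; origin at the centre of its underside. Not to be knocked over.
- jar: Amber jar standing on the bench, 72 mm diameter, 90 mm high; origin at the centre of its underside. Not to be knocked over.
Things that resemble listed ones, but are neither listed nor needed, are in the scene too. There is more than one size of the carrier; the one meant has the size given above. What is shaped like the wedge but blue is not meant.

How it is judged:
By the outcome, as a careful person would: the job done as asked, in the order asked, and still so for the second after the job is handed in, with the robot touching nothing.
It also fails if it takes over 72 s, if anything falls off the work surface, if the arm or the gripper's body presses on something with over 40 N, if the wrist force passes 120 N, or if a joint passes its speed limit or range.

## Working session

There is one attempt and no reset: what is moved stays moved. The work goes in short steps, Python scripts to look and compute and a tool call to move; the robot and the scene stay as the last step left them, time stands still between calls to the robot, and variables do not carry over. Pictures are saved under pics/ and viewed, and the job is handed in when it is done.

Besides the shell and the picture viewer there is one more tool, called after "Emit:" as name(argument=value, ...) on one line, values as JSON. drive_tool: Moves the arm, as the interface text tells. Its arguments: {"type":"object","properties":{"deltas":{"type":"array","items":{"type":"object","properties":{"slide":{"type":"array","items":{"type":"number"}},"delta_rot":{"type":"array","items":{"type":"number"}},"hand":{"type":"number"}}}}},"required":["deltas"]}

```bash
mkdir -p pics
cat > look.py <<'E'
import sys,cv2,numpy as np,pickle
from bench import ctrl
tag=sys.argv[1]
for n in sys.argv[2:] or ["side","top"]:
    c=ctrl.camera(n); pickle.dump(c,open(f"{n}.pkl","wb"))
    cv2.imwrite(f"pics/{tag}_{n}.png",c["frame"][:,:,::-1])
o=ctrl.get_obs()
print({k:np.round(v,4).tolist() for k,v in o.items()})
E
python3 look.py a; python3 -c "
import pickle
for n in ['side','top']:
    c=pickle.load(open(n+'.pkl','rb'));print(n,c['mtx'],c['dist'],c['R'],c['t'],-c['R'].T@c['t'])"
```

```text
{'time_s': 0.1, 'q': [1.0427, 0.1815, 1.6079, 0.0, 1.3538, -0.2063], 'dq': [-0.0014, -0.0028, -0.0025, 0.001, 0.0022, -0.0002], 'joint_efforts': [0.0008, -44.5883, -35.2235, -0.0001, 0.0042, -0.0], 'eef_pos': [0.1816, 0.545, 0.2099], 'eef_rot': [-0.0003, 0.1602, 0.9871, -0.0007], 'wrist_force': [0.3575, 0.0951, 0.2965], 'torque': [-0.0092, 0.0475, -0.0159], 'opening': 0.9973}
side [[560.10042189   0.         318.46213298]
 [  0.         560.10042189 243.40683859]
 [  0.           0.           1.        ]] [0.02913617 0.         0.         0.         0.        ] [[ 0.81076453 -0.58507422  0.01868243]
 [-0.3210224  -0.4710906  -0.82159495]
 [ 0.48949514  0.66012256 -0.56976548]] [-0.44403746  0.21403306  1.40028594] [-0.25671394 -1.08332625  0.98197878]
top [[555.40984702   0.         312.8541529 ]
 [  0.         555.40984702 245.57730621]
 [  0.           0.           1.        ]] [-0.05589505  0.          0.          0.          0.        ] [[ 0.0213006  -0.99976047  0.00502821]
 [-0.98491621 -0.02184761 -0.17164716]
 [ 0.1717159  -0.00129618 -0.98514566]] [-0.02999972  0.53251862  1.34205865] [ 0.29467242 -0.01661872  1.4136794 ]
```

View pics/a_top.png

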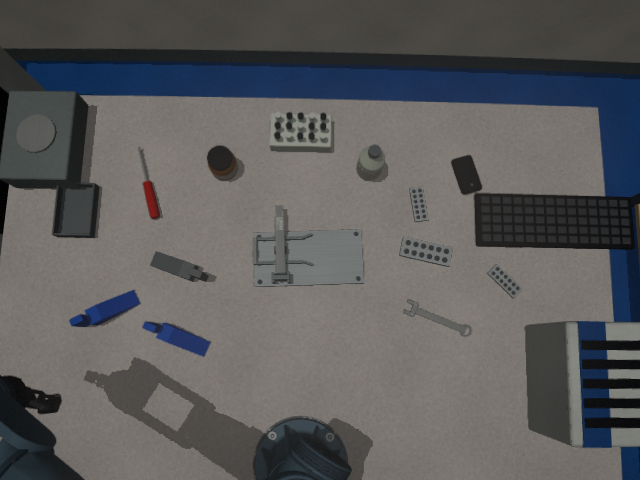

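View pics/a_side.png

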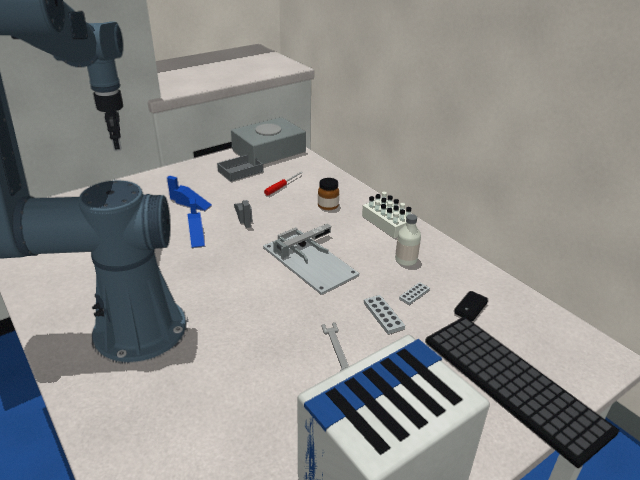

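```bash
cat > crop.py <<'E'
import sys,cv2
f,x0,y0,x1,y1,o=sys.argv[1:7]
im=cv2.imread(f)[int(y0):int(y1),int(x0):int(x1)]
s=min(800/im.shape[1],600/im.shape[0]); cv2.imwrite(o,cv2.resize(im,None,fx=s,fy=s,interpolation=cv2.INTER_CUBIC)); print(s)
E
python3 crop.py pics/a_top.png 140 195 240 270 /dev/null 2>/dev/null
python3 crop.py pics/a_top.png 140 235 230 300 pics/c1.png
python3 crop.py pics/a_top.png 240 195 380 300 pics/c2.png
python3 crop.py pics/a_top.png 390 175 530 305 pics/c3.png
python3 crop.py pics/a_side.png 220 180 360 300 pics/c4.png
```

```text
8.88888888888889
5.714285714285714
4.615384615384615
5.0
```

View pics/c1.png

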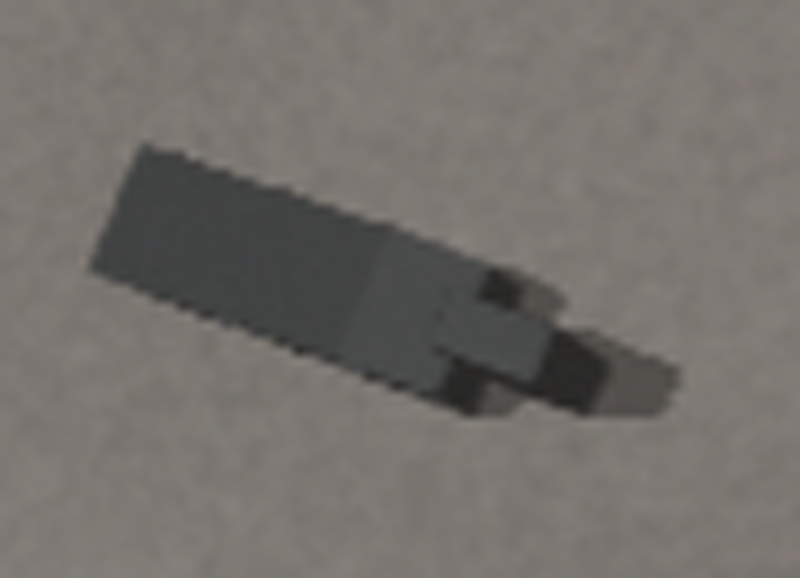

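View pics/c2.png

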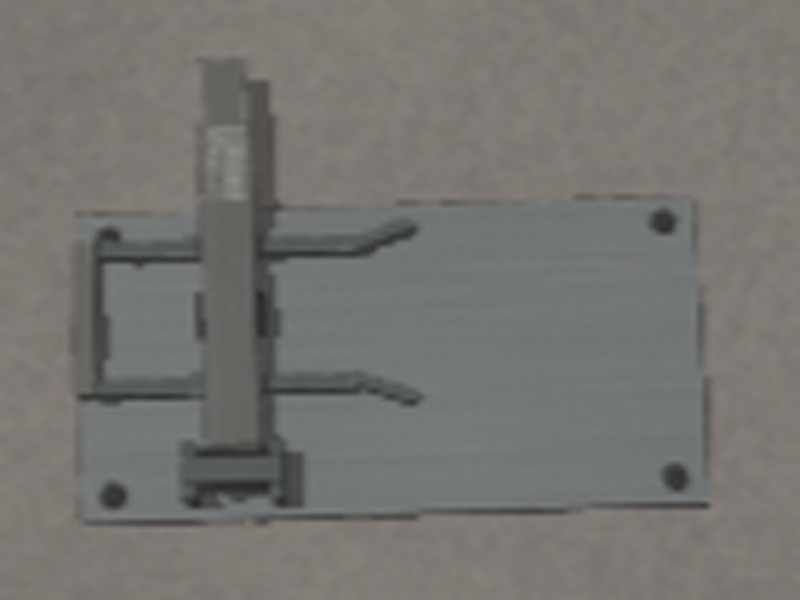

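View pics/c3.png

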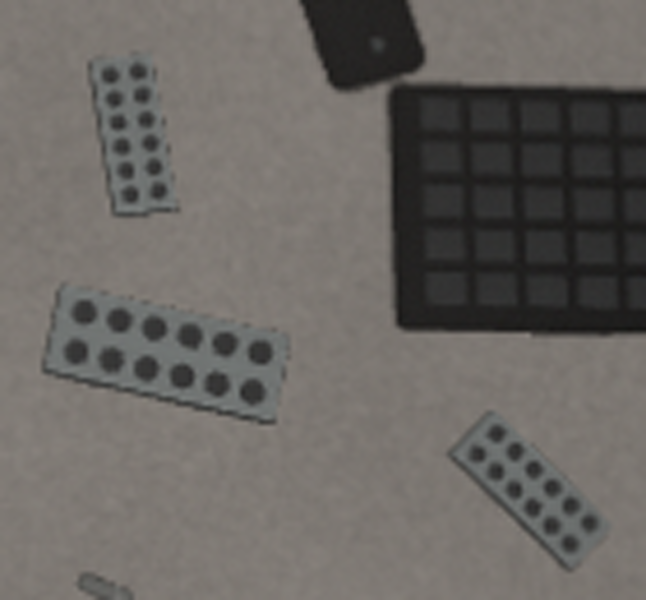

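View pics/c4.png

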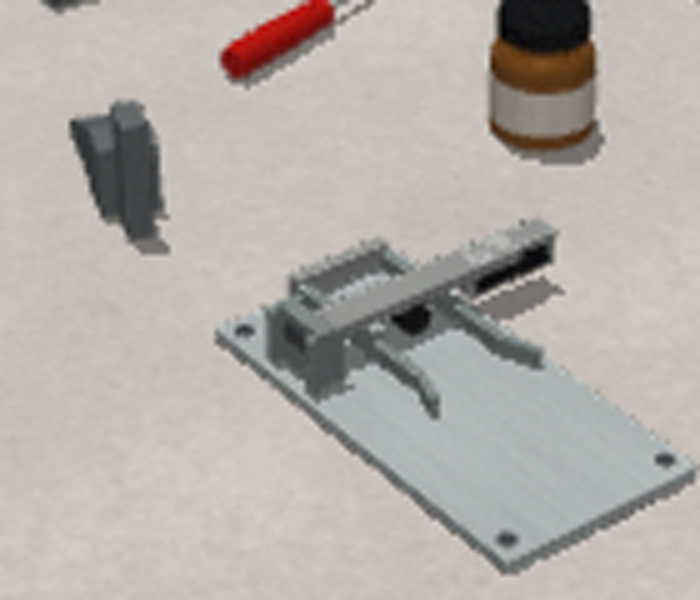

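```bash
cat > fit.py <<'E'
import cv2,numpy as np,pickle
from scipy.optimize import least_squares
def proj(c,X):
    return cv2.projectPoints(np.asarray(X,float).reshape(-1,1,3),cv2.Rodrigues(c["R"])[0],c["t"],c["mtx"],np.array(c["dist"]))[0].reshape(-1,2)
def unproj(c,uv,z):
    p=cv2.undistortPoints(np.array(uv,float).reshape(-1,1,2),c["mtx"],np.array(c["dist"])).reshape(-1,2)
    d=np.c_[p,np.ones(len(p))]@c["R"]; o=-c["R"].T@c["t"]
    return o+d*((z-o[2])/d[:,2])[:,None]
def place(p,L):
    L=np.asarray(L,float); c,s=np.cos(p[2]),np.sin(p[2])
    return np.c_[p[0]+c*L[:,0]-s*L[:,1],p[1]+s*L[:,0]+c*L[:,1],L[:,2]]
def fit(c,L,uv,p0):
    r=least_squares(lambda p:(proj(c,place(p,L))-uv).ravel(),p0,loss="soft_l1")
    return r.x,(proj(c,place(r.x,L))-uv)
def cr(pts,x0,y0,s): return (np.array(pts,float)+.5)/s-.5+[x0,y0]
E
python3 - <<'E'
from fit import *
c=pickle.load(open('top.pkl','rb')); np.set_printoptions(suppress=True,precision=4)
print("stage",*fit(c,np.array([[50,100,10],[50,-180,10],[-90,-180,10],[-90,100,10]])/1e3,cr([[78,213],[693,200],[708,505],[85,522]],240,195,800/140),[.4,0,0]))
print("wedge",*fit(c,np.array([[20,76,5],[-20,76,5],[20,-14,50],[-20,-14,50],[20,-44,50],[-20,-44,50],[9,-76,85],[-9,-76,85]])/1e3,cr([[143,145],[90,270],[388,228],[340,358],[490,268],[440,395],[553,325],[540,375]],140,235,800/90),[.4,.3,0]))
print("carrier",*fit(c,np.array([[25,65,14],[25,-65,14],[-25,-65,14],[-25,65,14]])/1e3,cr([[62,285],[290,335],[273,423],[43,372]],390,175,600/130),[.4,-.3,0]))
print("jar/bottle top",unproj(c,[[221,157]],.09),unproj(c,[[376,151]],.15))
E
```

```text
stage [0.5266 0.0342 0.0484] [[-0.2256  0.0427]
 [ 0.6888 -0.4648]
 [ 0.3771  0.1974]
 [-0.9581  0.1437]]
wedge [ 0.4745  0.3214 -0.3253] [[-0.2099 -0.1354]
 [-0.1974  0.2537]
 [ 0.5092 -0.2408]
 [-0.1425  0.1666]
 [ 0.1902 -0.6612]
 [-0.1985  0.1265]
 [ 0.7167 -0.3602]
 [-0.5831  0.9906]]
carrier [ 0.5304 -0.3081 -0.2004] [[-0.1704  0.0081]
 [-0.1228  0.1697]
 [ 0.1007 -0.0722]
 [ 0.191  -0.1014]]
jar/bottle top [[0.7445 0.2154 0.09  ]] [[ 0.7474 -0.1641  0.15  ]]
```

```bash
cat > ov.py <<'E'
from fit import *
ct,cs=[pickle.load(open(n+'.pkl','rb')) for n in('top','side')]
S=[.5266,.0342,.0484];W=[.4745,.3214,-.3253];C=[.5304,-.3081,-.2004]
LS=np.array([[50,100,10],[50,-180,10],[-90,-180,10],[-90,100,10]])/1e3
LW=np.array([[20,76,5],[-20,76,5],[-20,-14,50],[-20,-44,50],[-9,-44,85],[-9,-76,85],[9,-76,85],[9,-44,85],[20,-44,50],[20,-14,50]])/1e3
LC=np.array([[25,65,14],[25,-65,14],[-25,-65,14],[-25,65,14]])/1e3
LR=np.array([[27,90,22],[27,-20,22],[35.5,-51,22]])/1e3
im=cv2.resize(cs["frame"][:,:,::-1],None,fx=4,fy=4,interpolation=cv2.INTER_CUBIC)
for p,L in((S,LS),(W,LW),(C,LC)):
    q=((proj(cs,place(p,L))+.5)*4-.5)
    cv2.polylines(im,[(q*16).astype(int)],True,(0,0,255),1,cv2.LINE_AA,4)
for sg in(1,-1):
    q=((proj(cs,place(S,LR*[sg,1,1]))+.5)*4-.5); cv2.polylines(im,[(q*16).astype(int)],False,(0,255,0),1,cv2.LINE_AA,4)
cv2.imwrite("pics/ov1.png",im[760:1360,900:1660])
E
python3 ov.py
```

```text
(no output)
```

View pics/ov1.png

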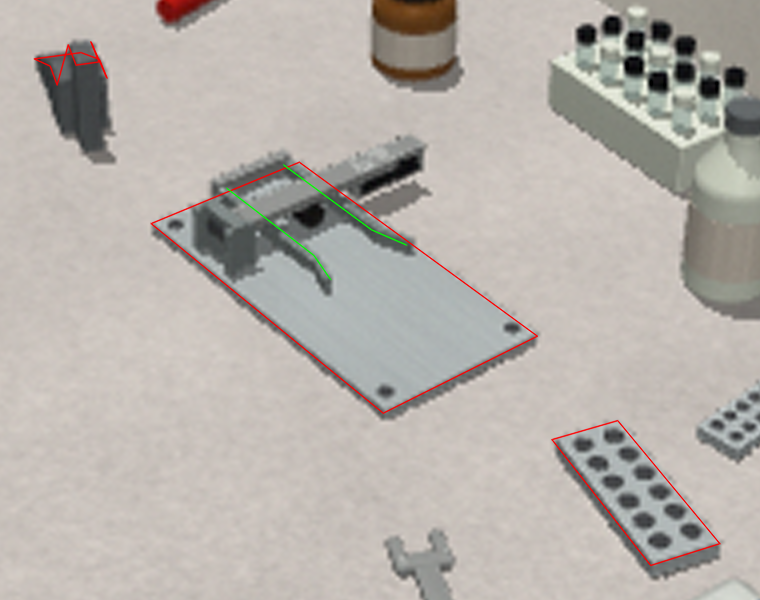

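Candidates in the top picture:
- **Wedge:** the grey one at (180,267) is meant. The blue ones at (105,308) and (178,338) are decoys.
- **Carrier:** the large one at (426,251) fits 50x130 mm. The ones at (418,204) and (504,281) are smaller.

The close crops confirm both choices, and the side overlay agrees with the fits to about 2 mm.

```bash
cat > plan.py <<'E'
# usage: plan.py x y z yawdeg  -> total move in world & tool-axis rows (yaw = world angle of tool y)
import sys,numpy as np
from scipy.spatial.transform import Rotation as R
from bench import ctrl
S=[.5266,.0342,.0484]
def st(x,y):
    c,s=np.cos(S[2]),np.sin(S[2]); return np.array([S[0]+c*x-s*y,S[1]+s*x+c*y])
def cur():
    o=ctrl.get_obs(); q=o["eef_rot"]; r=R.from_quat([q[1],q[2],q[3],q[0]]); return o,np.array(o["eef_pos"]),r
def plan(t,yaw,n=None):
    o,p,r=cur(); ty=r.as_matrix()[:,1]; y0=np.degrees(np.arctan2(ty[1],ty[0]))
    y=np.radians(yaw); Rt=R.from_matrix(np.c_[[np.sin(y),-np.cos(y),0],[np.cos(y),np.sin(y),0],[0,0,-1]])
    rv=(r.inv()*Rt).as_rotvec(); d=np.array(t)-p
    n=n or int(max(np.ceil(np.abs(d).max()*1.15/.05),np.ceil(np.linalg.norm(rv)/np.radians(10.3)),1))
    print("pos",p.round(4),"yaw",y0.round(2),"t",round(o["time_s"],2),"F",np.round(o["wrist_force"],1),"n",n)
    for k in range(n):
        rk=r*R.from_rotvec(rv*k/n)
        print("slide",(rk.inv().apply(d/n)/.05).round(3).tolist(),"rot",(rv/n/np.pi).round(4).tolist())
if __name__=="__main__":
    a=sys.argv[1:]
    if a[0]=="s": a=a[1:]; xy=st(float(a[0]),float(a[1])); yaw=float(a[3]) if len(a)>3 else np.degrees(S[2])
    else: xy=[float(a[0]),float(a[1])]; yaw=float(a[3])
    print("target",np.round(xy,4)); plan([*xy,float(a[2])],yaw,int(a[4]) if len(a)>4 else None)
E
python3 plan.py .4546 .2626 .16 -18.64 10
```

```text
target [0.4546 0.2626]Traceback (most recent call last):
  File "plan.py", line 23, in <module>
    print("target",np.round(xy,4)); plan([*xy,float(a[2])],yaw,int(a[4]) if len(a)>4 else None)
                                    ~~~~^^^^^^^^^^^^^^^^^^^^^^^^^^^^^^^^^^^^^^^^^^^^^^^^^^^^^^^
  File "plan.py", line 12, in plan
    y=np.radians(yaw); Rt=R.from_matrix(np.c_[[np.sin(y),-np.cos(y),0],[np.cos(y),np.sin(y),0],[0,0,-1]])
                          ~~~~~~~~~~~~~^^^^^^^^^^^^^^^^^^^^^^^^^^^^^^^^^^^^^^^^^^^^^^^^^^^^^^^^^^^^^^^^^^
  File "scipy/spatial/transform/_rotation.pyx", line 1143, in scipy.spatial.transform._rotation.Rotation.from_matrix
ValueError: Non-positive determinant (left-handed or null coordinate frame) in rotation matrix 0: [[-0.3196209  0.9475455  0.       ]
 [-0.9475455 -0.3196209  0.       ]
 [ 0.         0.        -1.       ]].
```

```bash
sed -i 's/\[np.sin(y),-np.cos(y),0\]/[-np.sin(y),np.cos(y),0]/' plan.py
python3 plan.py .4546 .2626 .16 -18.64 10
```

```text
target [0.4546 0.2626]
pos [0.1816 0.545  0.2099] yaw 71.56 t 0.1 F [0.4 0.1 0.3] n 10
slide [-0.697, -0.363, 0.1] rot [-0.0, 0.0, 0.0501]
slide [-0.745, -0.249, 0.1] rot [-0.0, 0.0, 0.0501]
slide [-0.775, -0.129, 0.1] rot [-0.0, 0.0, 0.0501]
slide [-0.786, -0.006, 0.1] rot [-0.0, 0.0, 0.0501]
slide [-0.777, 0.117, 0.1] rot [-0.0, 0.0, 0.0501]
slide [-0.749, 0.237, 0.1] rot [-0.0, 0.0, 0.0501]
slide [-0.703, 0.352, 0.1] rot [-0.0, 0.0, 0.0501]
slide [-0.639, 0.458, 0.1] rot [-0.0, 0.0, 0.0501]
slide [-0.559, 0.552, 0.1] rot [-0.0, 0.0, 0.0501]
slide [-0.466, 0.633, 0.1] rot [-0.0, 0.0, 0.0501]
```

Emit:
drive_tool(deltas=[{"slide": [-0.7, -0.36, 0.1], "delta_rot": [0, 0, 0.05], "hand": 1}, {"slide": [-0.745, -0.25, 0.1], "delta_rot": [0, 0, 0.05], "hand": 1}, {"slide": [-0.775, -0.13, 0.1], "delta_rot": [0, 0, 0.05], "hand": 1}, {"slide": [-0.785, 0, 0.1], "delta_rot": [0, 0, 0.05], "hand": 1}, {"slide": [-0.775, 0.12, 0.1], "delta_rot": [0, 0, 0.05], "hand": 1}])

```text
time_s: 0.72
eef_pos: [0.3194, 0.4037, 0.1852]
eef_rot: [-0.0, 0.528, 0.849, -0.0]
wrist_force: [1.2, -0.2, 0.3]
opening: 1.0
```

Emit:
drive_tool(deltas=[{"slide": [-0.75, 0.24, 0.1], "delta_rot": [0, 0, 0.05], "hand": 1}, {"slide": [-0.7, 0.35, 0.1], "delta_rot": [0, 0, 0.05], "hand": 1}, {"slide": [-0.64, 0.46, 0.1], "delta_rot": [0, 0, 0.05], "hand": 1}, {"slide": [-0.56, 0.55, 0.1], "delta_rot": [0, 0, 0.05], "hand": 1}, {"slide": [-0.465, 0.63, 0.1], "delta_rot": [0, 0, 0.05], "hand": 1}])

```text
time_s: 1.35
eef_pos: [0.4562, 0.263, 0.1602]
eef_rot: [-0.0, 0.813, 0.583, -0.0]
wrist_force: [-0.5, 0.2, -0.6]
opening: 0.998
```

```bash
python3 plan.py .4546 .2626 .052 -18.64 4
```

```text
target [0.4546 0.2626]
pos [0.4562 0.263  0.1602] yaw -18.74 t 1.35 F [-0.5  0.2 -0.6] n 4
slide [-0.004, -0.007, 0.541] rot [-0.0, 0.0, -0.0001]
slide [-0.004, -0.007, 0.541] rot [-0.0, 0.0, -0.0001]
slide [-0.004, -0.007, 0.541] rot [-0.0, 0.0, -0.0001]
slide [-0.004, -0.007, 0.541] rot [-0.0, 0.0, -0.0001]
```

Emit:
drive_tool(deltas=[{"slide": [-0.01, -0.03, 0.54], "delta_rot": [0, 0, 0], "hand": 1}, {"slide": [-0.01, 0, 0.54], "delta_rot": [0, 0, 0], "hand": 1}, {"slide": [0, 0, 0.54], "delta_rot": [0, 0, 0], "hand": 1}, {"slide": [0, 0, 0.54], "delta_rot": [0, 0, 0], "hand": 1}, {"slide": [0, 0, 0], "delta_rot": [0, 0, 0], "hand": 0}])

```text
time_s: 1.98
eef_pos: [0.4517, 0.2628, 0.0504]
eef_rot: [-0.001, 0.811, 0.585, -0.003]
wrist_force: [-0.6, 0.8, 0.5]
opening: 0.815
```

Emit:
drive_tool(deltas=[{"slide": [0, 0, 0], "delta_rot": [0, 0, 0], "hand": 0}, {"slide": [0, 0, 0], "delta_rot": [0, 0, 0], "hand": 0}, {"slide": [0, 0, 0], "delta_rot": [0, 0, 0], "hand": 0}, {"slide": [0, 0, 0], "delta_rot": [0, 0, 0], "hand": 0}, {"slide": [0, 0, 0], "delta_rot": [0, 0, 0], "hand": 0}])

```text
time_s: 2.6
eef_pos: [0.4552, 0.2639, 0.0541]
eef_rot: [0.0, 0.811, 0.585, 0.001]
wrist_force: [-0.1, -0.1, 6.0]
opening: 0.188
```

```bash
python3 look.py b; python3 crop.py pics/b_side.png 180 140 340 260 pics/b1.png; python3 plan.py .4546 .2626 .13 -18.64 2
```

```text
{'time_s': 2.7, 'q': [0.2996, 0.2727, 1.8482, -0.0001, 1.0181, 0.6215], 'dq': [-0.0008, 0.0016, 0.0012, 0.0, 0.0016, 0.0008], 'joint_efforts': [0.3042, -39.4562, -26.3712, 0.1358, -0.1698, 0.0052], 'eef_pos': [0.4552, 0.2639, 0.0541], 'eef_rot': [0.0005, 0.8112, 0.5847, 0.0012], 'wrist_force': [-0.2244, -0.6753, 6.813], 'torque': [-0.0879, 0.1165, 0.0301], 'opening': 0.1908}
5.0
target [0.4546 0.2626]
pos [0.4552 0.2639 0.0541] yaw -18.44 t 2.7 F [-0.2 -0.7  6.8] n 2
slide [-0.013, 0.0, -0.759] rot [0.0003, -0.0002, 0.0006]
slide [-0.013, -0.001, -0.759] rot [0.0003, -0.0002, 0.0006]
```

View pics/b1.png

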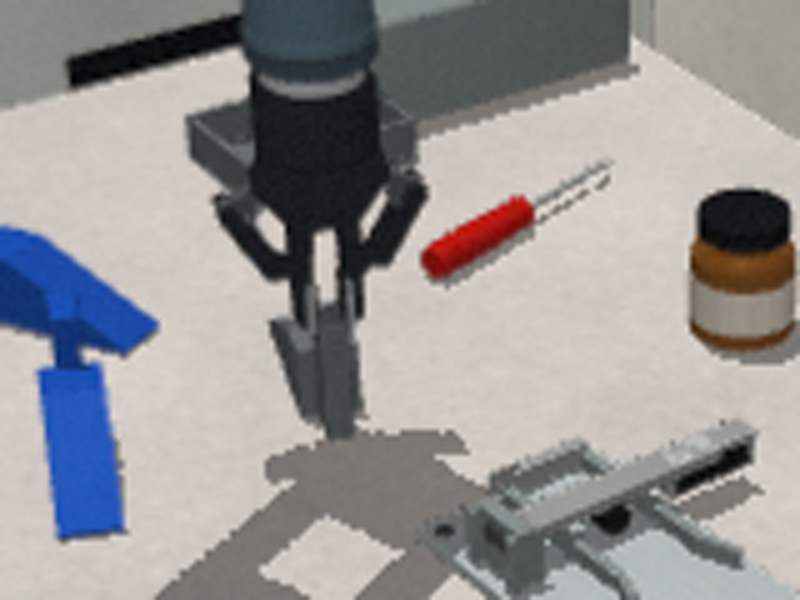

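Emit:
drive_tool(deltas=[{"slide": [0, 0, -0.5], "delta_rot": [0, 0, 0], "hand": 0}, {"slide": [0, 0, -0.8], "delta_rot": [0, 0, 0], "hand": 0}, {"slide": [0, 0, -0.8], "delta_rot": [0, 0, 0], "hand": 0}, {"slide": [0, 0, 0], "delta_rot": [0, 0, 0], "hand": 0}, {"slide": [0, 0, 0], "delta_rot": [0, 0, 0], "hand": 0}])

```text
time_s: 3.32
eef_pos: [0.453, 0.2633, 0.1564]
eef_rot: [-0.0, 0.811, 0.585, -0.001]
wrist_force: [-1.6, -0.2, -3.2]
opening: 0.19
```

```bash
python3 look.py b2 top; python3 plan.py s 80 -136 .155 2.77 10; python3 crop.py pics/b2_top.png 140 235 230 300 pics/b3.png
```

```text
{'time_s': 3.375, 'q': [0.2997, 0.126, 1.7862, -0.0, 1.2327, 0.6215], 'dq': [-0.0013, 0.0111, 0.0043, -0.0006, 0.0008, -0.0007], 'joint_efforts': [0.0077, -42.1557, -35.3436, 0.0304, -0.0644, 0.0004], 'eef_pos': [0.4526, 0.2631, 0.1558], 'eef_rot': [-0.0005, 0.8113, 0.5847, -0.0016], 'wrist_force': [-0.6805, 0.4729, -3.2749], 'torque': [0.0033, -0.0001, -0.0264], 'opening': 0.19}
target [  87.0127 -131.936 ]
pos [0.4526 0.2631 0.1558] yaw -18.44 t 3.38 F [-0.7  0.5 -3.3] n 10
slide [-196.072, 247.856, -0.286] rot [-0.0001, 0.0, -0.0118]
slide [-205.11, 240.431, -0.241] rot [-0.0001, 0.0, -0.0118]
slide [-213.867, 232.676, -0.199] rot [-0.0001, 0.0, -0.0118]
slide [-222.331, 224.602, -0.16] rot [-0.0001, 0.0, -0.0118]
slide [-230.49, 216.22, -0.126] rot [-0.0001, 0.0, -0.0118]
slide [-238.334, 207.543, -0.095] rot [-0.0001, 0.0, -0.0118]
slide [-245.851, 198.581, -0.068] rot [-0.0001, 0.0, -0.0118]
slide [-253.032, 189.347, -0.045] rot [-0.0001, 0.0, -0.0118]
slide [-259.865, 179.853, -0.025] rot [-0.0001, 0.0, -0.0118]
slide [-266.343, 170.113, -0.01] rot [-0.0001, 0.0, -0.0118]
8.88888888888889
```

View pics/b3.png

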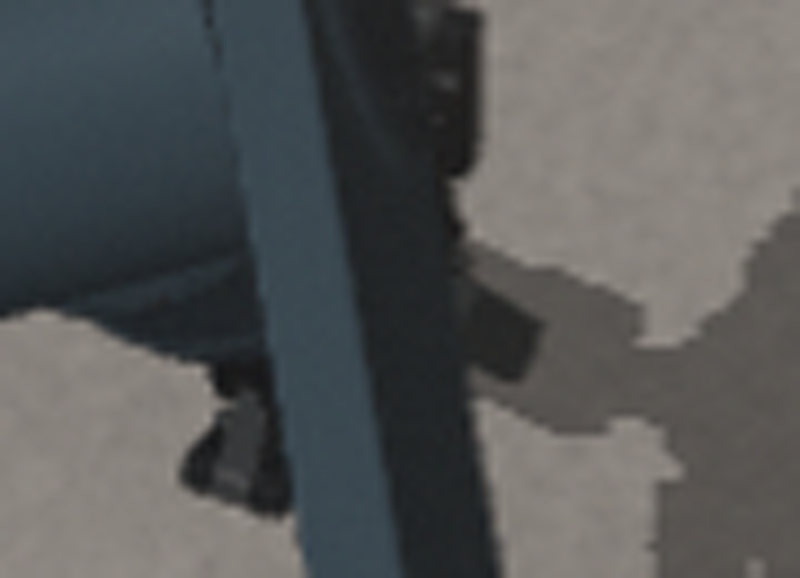

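```bash
sed -i 's/def st(x,y):/def st(x,y):\n    x,y=x\/1e3,y\/1e3/' plan.py; python3 plan.py s 80 -136 .155 2.77 10
```

```text
target [ 0.6131 -0.0978]
pos [0.4526 0.2631 0.1558] yaw -18.44 t 3.38 F [-0.7  0.5 -3.3] n 10
slide [-0.583, 0.533, 0.001] rot [-0.0001, 0.0, -0.0118]
slide [-0.603, 0.511, 0.001] rot [-0.0001, 0.0, -0.0118]
slide [-0.621, 0.488, 0.001] rot [-0.0001, 0.0, -0.0118]
slide [-0.639, 0.465, 0.001] rot [-0.0001, 0.0, -0.0118]
slide [-0.655, 0.441, 0.002] rot [-0.0001, 0.0, -0.0118]
slide [-0.671, 0.416, 0.002] rot [-0.0001, 0.0, -0.0118]
slide [-0.686, 0.391, 0.002] rot [-0.0001, 0.0, -0.0118]
slide [-0.7, 0.366, 0.002] rot [-0.0001, 0.0, -0.0118]
slide [-0.713, 0.339, 0.002] rot [-0.0001, 0.0, -0.0118]
slide [-0.725, 0.313, 0.002] rot [-0.0001, 0.0, -0.0118]
```

Emit:
drive_tool(deltas=[{"slide": [-0.585, 0.535, 0], "delta_rot": [0, 0, -0.0118], "hand": 0}, {"slide": [-0.605, 0.51, 0], "delta_rot": [0, 0, -0.0118], "hand": 0}, {"slide": [-0.62, 0.49, 0], "delta_rot": [0, 0, -0.0118], "hand": 0}, {"slide": [-0.64, 0.465, 0], "delta_rot": [0, 0, -0.0118], "hand": 0}, {"slide": [-0.655, 0.44, 0], "delta_rot": [0, 0, -0.0118], "hand": 0}])

```text
time_s: 4.0
eef_pos: [0.5333, 0.0818, 0.1554]
eef_rot: [-0.001, 0.753, 0.658, -0.001]
wrist_force: [1.1, 0.7, -3.1]
opening: 0.189
```

Emit:
drive_tool(deltas=[{"slide": [-0.67, 0.415, 0], "delta_rot": [0, 0, -0.0118], "hand": 0}, {"slide": [-0.685, 0.39, 0], "delta_rot": [0, 0, -0.0118], "hand": 0}, {"slide": [-0.7, 0.365, 0], "delta_rot": [0, 0, -0.0118], "hand": 0}, {"slide": [-0.7, 0.33, 0], "delta_rot": [0, 0, -0.0118], "hand": 0}, {"slide": [-0.7, 0.3, 0], "delta_rot": [0, 0, -0.0118], "hand": 0}])

```text
time_s: 4.62
eef_pos: [0.6124, -0.0962, 0.155]
eef_rot: [-0.002, 0.689, 0.725, -0.001]
wrist_force: [0.3, 0.5, -1.5]
opening: 0.188
```

```bash
python3 look.py d; python3 plan.py s 80 -136 .055 2.77 4; python3 crop.py pics/d_side.png 230 100 430 300 pics/d1.png;  python3 crop.py pics/d_top.png 240 130 420 300 pics/d2.png
```

```text
{'time_s': 4.725, 'q': [-0.35, 0.3347, 1.5336, -0.0013, 1.2755, -0.3957], 'dq': [0.0464, -0.0272, 0.0493, 0.031, 0.0232, 0.0577], 'joint_efforts': [-0.8363, -51.9726, -35.4902, -0.144, -0.028, -0.5741], 'eef_pos': [0.6133, -0.0989, 0.1552], 'eef_rot': [-0.0008, 0.6906, 0.7232, -0.001], 'wrist_force': [-0.4323, 0.1501, -1.6964], 'torque': [-0.0493, -0.0037, -0.0121], 'opening': 0.1916}
target [ 0.6131 -0.0978]
pos [ 0.6133 -0.0989  0.1552] yaw 2.64 t 4.72 F [-0.4  0.2 -1.7] n 4
slide [0.006, 0.0, 0.501] rot [-0.0002, 0.0, -0.0002]
slide [0.006, 0.0, 0.501] rot [-0.0002, 0.0, -0.0002]
slide [0.006, -0.0, 0.501] rot [-0.0002, 0.0, -0.0002]
slide [0.006, -0.001, 0.501] rot [-0.0002, 0.0, -0.0002]
3.0
3.5294117647058822
```

View pics/d1.png

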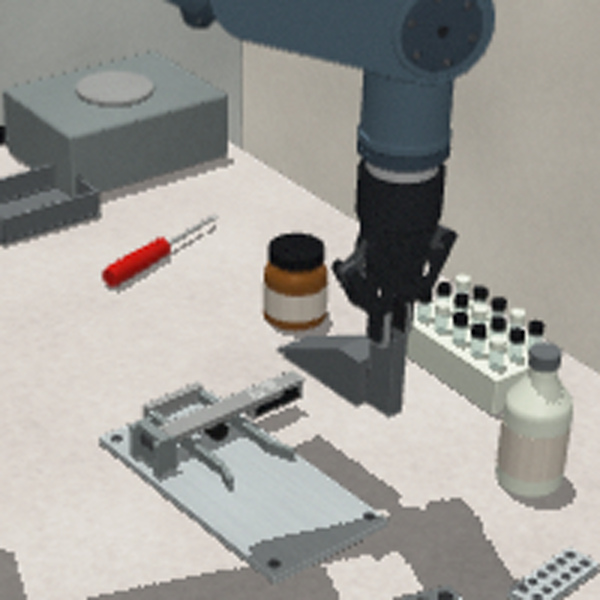

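View pics/d2.png

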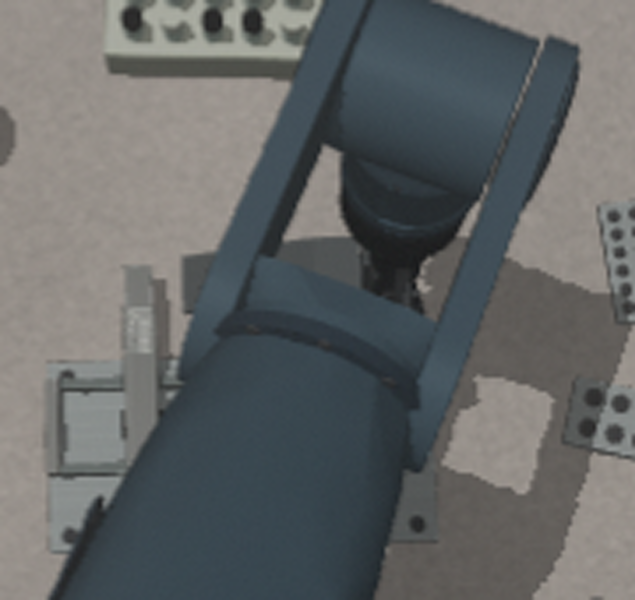

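Emit:
drive_tool(deltas=[{"slide": [0.02, 0, 0.5], "delta_rot": [0, 0, 0], "hand": 0}, {"slide": [0, 0, 0.5], "delta_rot": [0, 0, 0], "hand": 0}, {"slide": [0, 0, 0.5], "delta_rot": [0, 0, 0], "hand": 0}, {"slide": [0, 0, 0.46], "delta_rot": [0, 0, 0], "hand": 0}, {"slide": [0, 0, 0], "delta_rot": [0, 0, 0], "hand": 0}])

```text
time_s: 5.35
eef_pos: [0.6106, -0.0931, 0.0563]
eef_rot: [-0.003, 0.69, 0.724, -0.001]
wrist_force: [-0.0, 0.2, -2.5]
opening: 0.19
```

```bash
python3 look.py e; python3 plan.py s 80 -136 .0535 2.77 1; python3 crop.py pics/e_side.png 270 160 390 270 pics/e1.png
```

```text
{'time_s': 5.45, 'q': [-0.3433, 0.4476, 1.5949, 0.0002, 1.101, -0.3924], 'dq': [0.001, -0.0201, -0.0172, -0.0013, -0.0022, -0.0017], 'joint_efforts': [-0.0304, -53.2919, -30.665, 0.0182, 0.0689, 0.0033], 'eef_pos': [0.6127, -0.0938, 0.059], 'eef_rot': [-0.0009, 0.6896, 0.7242, -0.0003], 'wrist_force': [-0.2097, 0.682, -1.5401], 'torque': [-0.0569, -0.0169, -0.0267], 'opening': 0.1877}
target [ 0.6131 -0.0978]
pos [ 0.6127 -0.0938  0.059 ] yaw 2.81 t 5.45 F [-0.2  0.7 -1.5] n 1
slide [-0.079, 0.005, 0.11] rot [-0.0005, -0.0003, 0.0002]
5.454545454545454
```

View pics/e1.png

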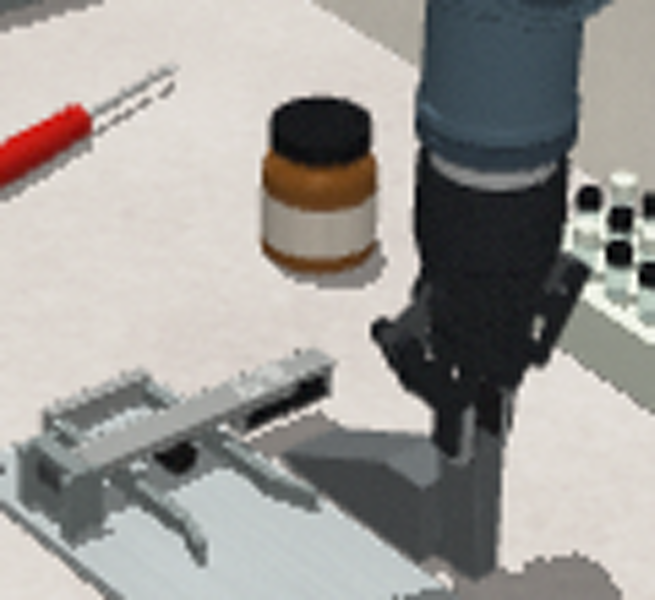

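Emit:
drive_tool(deltas=[{"slide": [0, 0, 0.06], "delta_rot": [0, 0, 0], "hand": 0}, {"slide": [0, 0, 0.05], "delta_rot": [0, 0, 0], "hand": 0}, {"slide": [0, 0, 0], "delta_rot": [0, 0, 0], "hand": 0}, {"slide": [0, 0, 0], "delta_rot": [0, 0, 0], "hand": 0}, {"slide": [0, 0, 0], "delta_rot": [0, 0, 0], "hand": 0}])

```text
time_s: 6.08
eef_pos: [0.6135, -0.0945, 0.0544]
eef_rot: [0.0, 0.69, 0.724, 0.0]
wrist_force: [0.0, -0.5, -1.5]
opening: 0.19
```

```bash
python3 plan.py s 80 -2 .0538 2.77 10|head -4; python3 plan.py s 80 -2 .0538 2.77 10|tail -1
```

```text
target [0.6066 0.0361]
pos [ 0.6135 -0.0945  0.0544] yaw 2.8 t 6.08 F [ 0.  -0.5 -1.5] n 10
slide [0.261, -0.001, 0.001] rot [0.0, 0.0, 0.0]
slide [0.261, -0.001, 0.001] rot [0.0, 0.0, 0.0]
slide [0.261, -0.001, 0.001] rot [0.0, 0.0, 0.0]
```

Emit:
drive_tool(deltas=[{"slide": [0.1, 0, 0.01], "delta_rot": [0, 0, 0], "hand": 0}, {"slide": [0.25, 0, 0], "delta_rot": [0, 0, 0], "hand": 0}, {"slide": [0.3, 0, 0], "delta_rot": [0, 0, 0], "hand": 0}, {"slide": [0.3, 0, 0], "delta_rot": [0, 0, 0], "hand": 0}, {"slide": [0.2, 0, 0], "delta_rot": [0, 0, 0], "hand": 0}])

```text
time_s: 6.7
eef_pos: [0.6123, -0.0384, 0.0554]
eef_rot: [0.003, 0.689, 0.725, -0.0]
wrist_force: [1.9, -12.8, 4.1]
opening: 0.191
```

```bash
python3 look.py f side; python3 plan.py s 80 -2 .0538 2.77 6|head -4; python3 crop.py pics/f_side.png 250 140 370 250 pics/f1.png
```

```text
{'time_s': 6.75, 'q': [-0.2523, 0.4366, 1.6197, -0.0035, 1.0803, -0.3011], 'dq': [-0.0129, 0.0046, -0.0029, 0.0102, 0.0022, -0.0227], 'joint_efforts': [4.9262, -49.0849, -26.7728, 2.4298, 1.2891, -0.0256], 'eef_pos': [0.6122, -0.0373, 0.0553], 'eef_rot': [0.003, 0.6891, 0.7247, -0.0001], 'wrist_force': [1.7972, -9.3424, 1.9248], 'torque': [-1.688, -0.3239, 0.0074], 'opening': 0.1942}
target [0.6066 0.0361]
pos [ 0.6122 -0.0373  0.0553] yaw 2.89 t 6.75 F [ 1.8 -9.3  1.9] n 6
slide [0.245, -0.006, 0.004] rot [0.0002, 0.0002, 0.0001]
slide [0.245, -0.007, 0.004] rot [0.0002, 0.0002, 0.0001]
5.454545454545454
```

View pics/f1.png

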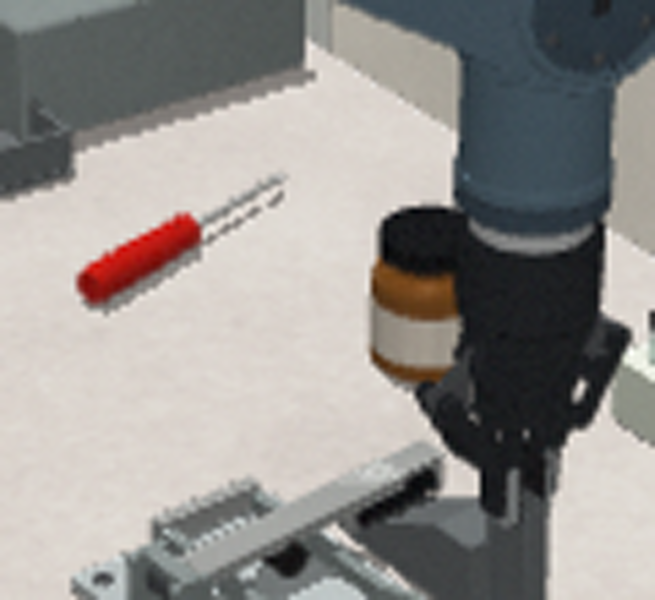

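Emit:
drive_tool(deltas=[{"slide": [0.3, 0, 0.01], "delta_rot": [0, 0, 0], "hand": 0}, {"slide": [0.3, -0.02, 0], "delta_rot": [0, 0, 0], "hand": 0}, {"slide": [0.3, 0, 0], "delta_rot": [0, 0, 0], "hand": 0}, {"slide": [0.3, 0, 0], "delta_rot": [0, 0, 0], "hand": 0}, {"slide": [0.26, 0, 0], "delta_rot": [0, 0, 0], "hand": 0}])

```text
time_s: 7.38
eef_pos: [0.6094, 0.0347, 0.0547]
eef_rot: [0.004, 0.69, 0.724, 0.002]
wrist_force: [8.1, -9.3, -0.9]
opening: 0.187
```

```bash
python3 look.py g; python3 plan.py s 80 -2 .0538 2.77 1; python3 crop.py pics/g_side.png 250 140 370 250 pics/g1.png; python3 crop.py pics/g_top.png 230 180 380 300 pics/g2.png
```

```text
{'time_s': 7.475, 'q': [-0.1342, 0.4295, 1.6315, -0.0004, 1.073, -0.1833], 'dq': [-0.0066, 0.0016, -0.0001, 0.0125, 0.0031, -0.0143], 'joint_efforts': [2.9126, -50.1732, -25.1834, 0.3554, 2.7507, -0.096], 'eef_pos': [0.6091, 0.0365, 0.0546], 'eef_rot': [0.0032, 0.6895, 0.7243, 0.0021], 'wrist_force': [8.1092, -3.5922, -0.7831], 'torque': [-0.4429, -1.6176, -0.2894], 'opening': 0.1928}
target [0.6066 0.0361]
pos [0.6091 0.0365 0.0546] yaw 2.82 t 7.47 F [ 8.1 -3.6 -0.8] n 1
slide [-0.007, -0.05, 0.016] rot [0.0024, 0.0005, 0.0003]
5.454545454545454
5.0
```

View pics/g1.png

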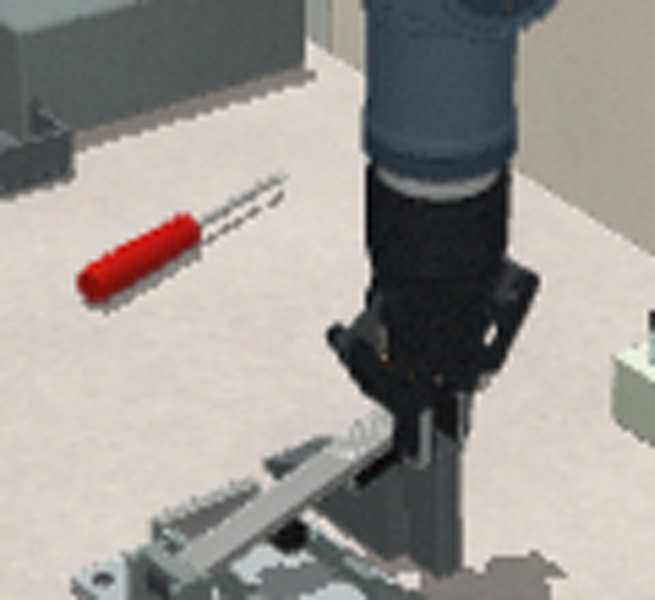

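View pics/g2.png

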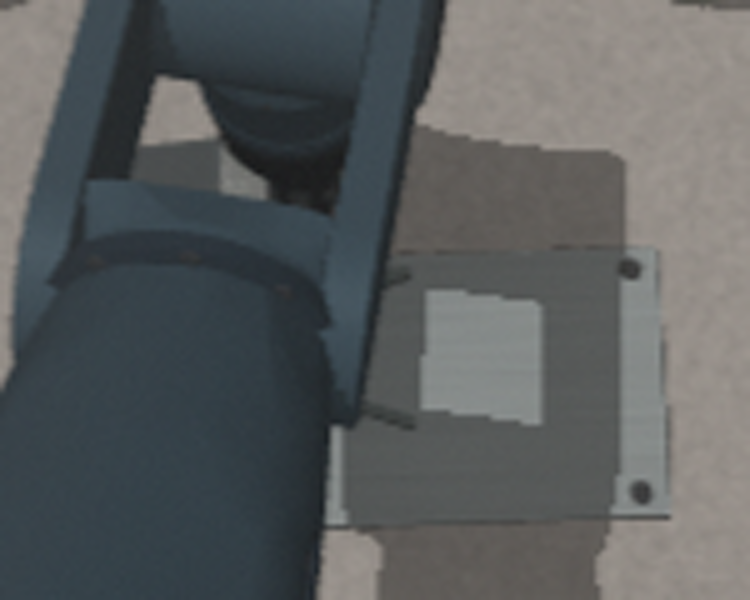

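Emit:
drive_tool(deltas=[{"slide": [0, 0.05, 0], "delta_rot": [0, 0, 0], "hand": 0}, {"slide": [0, 0, 0], "delta_rot": [0, 0, 0], "hand": 0.5}, {"slide": [0, 0, 0], "delta_rot": [0, 0, 0], "hand": 0.5}, {"slide": [0, 0, 0], "delta_rot": [0, 0, 0], "hand": 0.5}, {"slide": [0, 0, 0], "delta_rot": [0, 0, 0], "hand": 0.5}])

```text
time_s: 8.1
eef_pos: [0.6081, 0.0362, 0.053]
eef_rot: [-0.0, 0.69, 0.724, -0.0]
wrist_force: [-0.1, 0.1, 0.8]
opening: 0.5
```

Emit:
drive_tool(deltas=[{"slide": [0, 0, -0.5], "delta_rot": [0, 0, 0], "hand": 0.5}, {"slide": [0, 0, -0.8], "delta_rot": [0, 0, 0], "hand": 0.5}, {"slide": [-0.3, 0, -0.9], "delta_rot": [0, 0, 0], "hand": 0.8}, {"slide": [-0.8, 0, -0.4], "delta_rot": [0, 0, 0], "hand": 1}, {"slide": [-0.9, 0, 0], "delta_rot": [0, 0, 0], "hand": 1}])

```text
time_s: 8.72
eef_pos: [0.6149, -0.0647, 0.1862]
eef_rot: [0.002, 0.689, 0.725, 0.001]
wrist_force: [0.6, -0.4, -0.1]
opening: 1.0
```

```bash
python3 look.py h;  python3 plan.py .5304 -.3081 .10 -11.48 ; python3 crop.py pics/h_side.png 230 160 350 270 pics/h1.png; python3 crop.py pics/h_top.png 230 160 450 320 pics/h2.png
```

```text
{'time_s': 8.825, 'q': [-0.3017, 0.2959, 1.5227, -0.0014, 1.321, -0.3462], 'dq': [0.0536, 0.003, 0.0285, 0.0381, 0.0113, 0.0464], 'joint_efforts': [-0.9414, -50.5127, -35.5573, -0.2413, -0.0763, -0.483], 'eef_pos': [0.6137, -0.0681, 0.1839], 'eef_rot': [0.0012, 0.6911, 0.7228, -0.0002], 'wrist_force': [-0.5254, 0.4248, 0.1781], 'torque': [-0.0107, 0.0505, -0.0574], 'opening': 1.0001}
target [ 0.5304 -0.3081]
pos [ 0.6137 -0.0681  0.1839] yaw 2.57 t 8.82 F [-0.5  0.4  0.2] n 6
slide [-0.786, -0.314, 0.281] rot [0.0001, 0.0001, 0.013]
slide [-0.798, -0.281, 0.281] rot [0.0001, 0.0001, 0.013]
slide [-0.809, -0.248, 0.281] rot [0.0001, 0.0001, 0.013]
slide [-0.819, -0.215, 0.28] rot [0.0001, 0.0001, 0.013]
slide [-0.827, -0.181, 0.28] rot [0.0001, 0.0001, 0.013]
slide [-0.834, -0.147, 0.28] rot [0.0001, 0.0001, 0.013]
5.454545454545454
3.6363636363636362
```

View pics/h1.png

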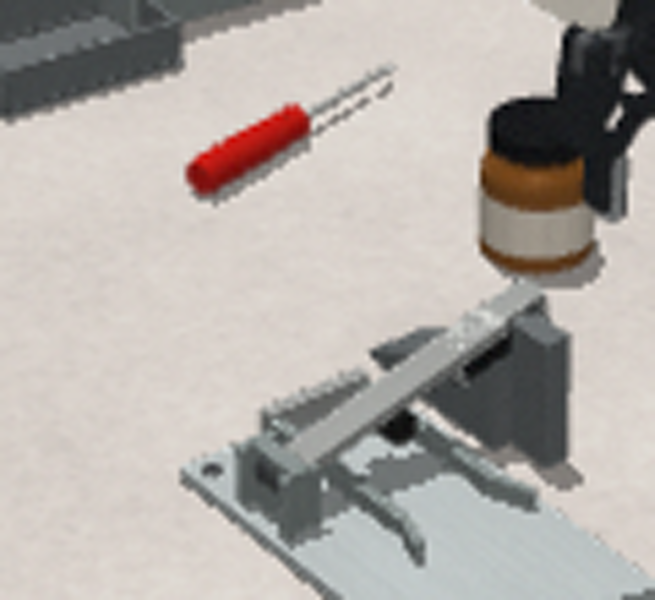

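View pics/h2.png

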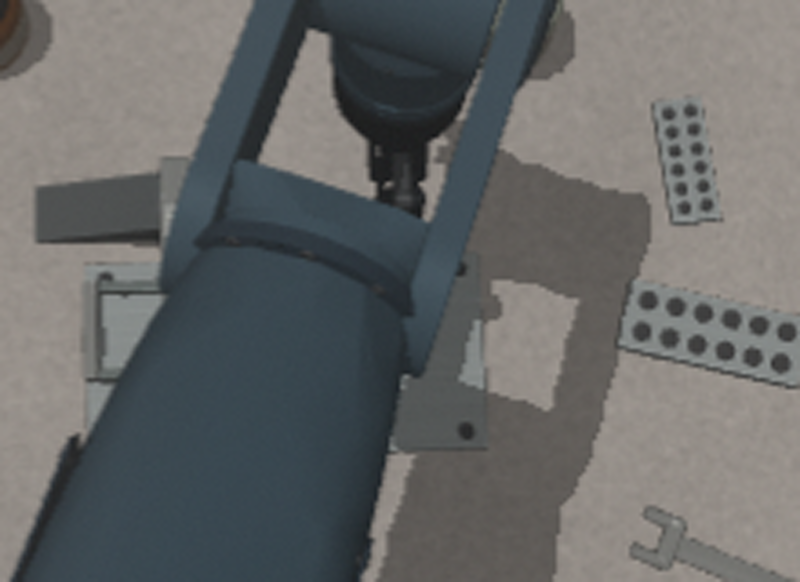

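Emit:
drive_tool(deltas=[{"slide": [-0.79, -0.31, 0.1], "delta_rot": [0, 0, 0.013], "hand": 1}, {"slide": [-0.8, -0.28, 0.2], "delta_rot": [0, 0, 0.013], "hand": 1}, {"slide": [-0.81, -0.25, 0.3], "delta_rot": [0, 0, 0.013], "hand": 1}, {"slide": [-0.82, -0.215, 0.4], "delta_rot": [0, 0, 0.013], "hand": 1}, {"slide": [-0.83, -0.18, 0.4], "delta_rot": [0, 0, 0.013], "hand": 1}])

```text
time_s: 9.45
eef_pos: [0.5444, -0.2651, 0.1125]
eef_rot: [-0.0, 0.76, 0.65, 0.0]
wrist_force: [-0.0, -0.9, 0.7]
opening: 1.002
```

Emit:
drive_tool(deltas=[{"slide": [-0.835, -0.15, 0.3], "delta_rot": [0, 0, 0.013], "hand": 1}, {"slide": [0, 0, 0.5], "delta_rot": [0, 0, 0], "hand": 1}, {"slide": [0, 0, 0.3], "delta_rot": [0, 0, 0], "hand": 1}, {"slide": [0, 0, 0], "delta_rot": [0, 0, 0], "hand": 1}, {"slide": [0, 0, 0], "delta_rot": [0, 0, 0], "hand": 1}])

```text
time_s: 10.07
eef_pos: [0.5318, -0.3043, 0.059]
eef_rot: [0.001, 0.773, 0.635, 0.0]
wrist_force: [0.5, 0.2, -0.7]
opening: 1.002
```

```bash
python3 look.py i side;  python3 plan.py .5304 -.3081 .003 -11.48 2; python3 crop.py pics/i_side.png 300 220 460 350 pics/i1.png
```

```text
{'time_s': 10.125, 'q': [-0.7133, 0.4318, 1.6169, 0.0, 1.0911, -0.5183], 'dq': [-0.0031, -0.0046, -0.0029, -0.0001, -0.0007, -0.0008], 'joint_efforts': [-0.0681, -51.331, -29.8709, -0.0028, 0.0207, 0.0017], 'eef_pos': [0.532, -0.3045, 0.0593], 'eef_rot': [0.0009, 0.7726, 0.6349, 0.0002], 'wrist_force': [0.2269, 0.0027, 0.9839], 'torque': [0.0425, 0.0256, 0.0412], 'opening': 1.0004}
target [ 0.5304 -0.3081]
pos [ 0.532  -0.3045  0.0593] yaw -11.17 t 10.12 F [0.2 0.  1. ] n 2
slide [-0.038, -0.009, 0.563] rot [0.0002, 0.0001, 0.0008]
slide [-0.038, -0.009, 0.563] rot [0.0002, 0.0001, 0.0008]
4.615384615384615
```

View pics/i1.png

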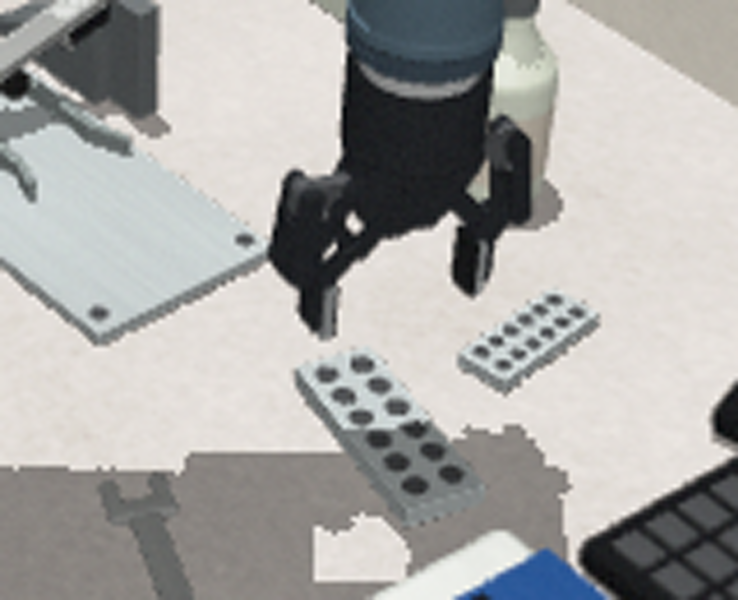

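Emit:
drive_tool(deltas=[{"slide": [-0.08, -0.02, 0.5], "delta_rot": [0, 0, 0.0016], "hand": 1}, {"slide": [0, 0, 0.5], "delta_rot": [0, 0, 0], "hand": 1}, {"slide": [0, 0, 0.15], "delta_rot": [0, 0, 0], "hand": 1}, {"slide": [0, 0, 0], "delta_rot": [0, 0, 0], "hand": 1}, {"slide": [0, 0, 0], "delta_rot": [0, 0, 0], "hand": 0.8}])

```text
time_s: 10.75
eef_pos: [0.5302, -0.309, 0.0021]
eef_rot: [0.001, 0.774, 0.633, 0.0]
wrist_force: [-0.1, 0.4, 0.0]
opening: 0.822
```

Emit:
drive_tool(deltas=[{"slide": [0, 0, 0], "delta_rot": [0, 0, 0], "hand": 0}, {"slide": [0, 0, 0], "delta_rot": [0, 0, 0], "hand": 0}, {"slide": [0, 0, 0], "delta_rot": [0, 0, 0], "hand": 0}, {"slide": [0, 0, 0], "delta_rot": [0, 0, 0], "hand": 0}, {"slide": [0, 0, 0], "delta_rot": [0, 0, 0], "hand": 0}])

```text
time_s: 11.38
eef_pos: [0.5292, -0.3084, 0.0007]
eef_rot: [-0.0, 0.775, 0.633, 0.0]
wrist_force: [0.2, -0.3, -0.5]
opening: -0.003
```

```bash
python3 look.py j side;  python3 plan.py .5304 -.3081 .07 -11.48 2; python3 crop.py pics/j_side.png 300 220 460 350 pics/j1.png
```

```text
{'time_s': 11.425, 'q': [-0.7211, 0.5199, 1.6312, -0.0, 0.9906, -0.52], 'dq': [0.0002, 0.0006, 0.0002, -0.0017, -0.0008, 0.0005], 'joint_efforts': [0.0016, -53.6077, -27.8643, -0.0001, 0.0012, 0.0001], 'eef_pos': [0.5292, -0.3084, 0.0006], 'eef_rot': [-0.0, 0.7745, 0.6325, -0.0], 'wrist_force': [-0.0089, -0.7363, -0.1048], 'torque': [-0.0375, -0.0365, -0.0069], 'opening': 0.0003}
target [ 0.5304 -0.3081]
pos [ 0.5292 -0.3084  0.0006] yaw -11.52 t 11.43 F [-0.  -0.7 -0.1] n 2
slide [0.005, 0.011, -0.694] rot [-0.0, -0.0, -0.0001]
slide [0.005, 0.011, -0.694] rot [-0.0, -0.0, -0.0001]
4.615384615384615
```

View pics/j1.png

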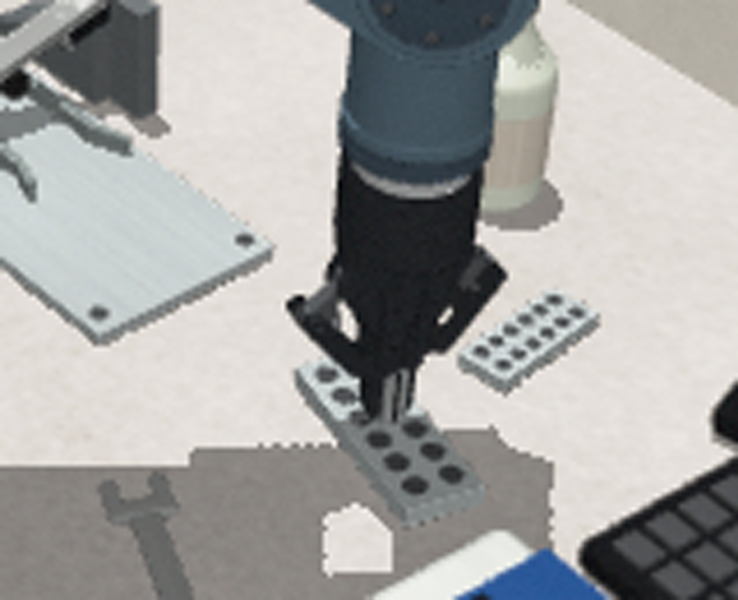

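```bash
python3 - <<'E'
from fit import *
c=pickle.load(open('side.pkl','rb'))
p=proj(c,[[.5292,-.3084,z] for z in(.0006,.014,.02,.03)]); print(p, (p-[300,220])*4.615)
p=proj(c,place([.5304,-.3081,-.2004],[[25,65,.014],[0,0,.014],[.025,.065,.014],[-.025,-.065,.014],[.025,-.065,.014],[-.025,.065,.014]]));print((p-[300,220])*4.615)
E
python3 look.py j2 top; python3 crop.py pics/j2_top.png 380 200 500 300 pics/j3.png; python3 crop.py pics/j_side.png 360 280 410 335 pics/j4.png
```

```text
[[382.19614283 316.18176256]
 [382.62624425 312.29948089]
 [382.82034728 310.54802084]
 [383.14596843 307.61066131]] [[379.33519917 443.8788342 ]
 [381.32011722 425.96210431]
 [382.21590272 417.87911619]
 [383.71864429 404.32320196]]
[[  -86.47883787 -1659.74058434]
 [  382.58369026   424.84939337]
 [  364.36294457   344.59773264]
 [  402.33035305   511.75617475]
 [  482.14119563   486.54660806]
 [  288.44575693   366.52522466]]
{'time_s': 11.475, 'q': [-0.7212, 0.5198, 1.6312, -0.0, 0.9907, -0.5199], 'dq': [-0.0002, -0.0013, 0.0001, 0.0004, -0.0024, -0.0002], 'joint_efforts': [-0.0007, -53.598, -27.8609, -0.0003, 0.0013, 0.0001], 'eef_pos': [0.5292, -0.3084, 0.0006], 'eef_rot': [-0.0001, 0.7746, 0.6325, -0.0], 'wrist_force': [0.3085, -0.0196, -0.424], 'torque': [-0.0315, -0.0065, 0.0254], 'opening': 0.0016}
6.0
10.909090909090908
```

View pics/j3.png

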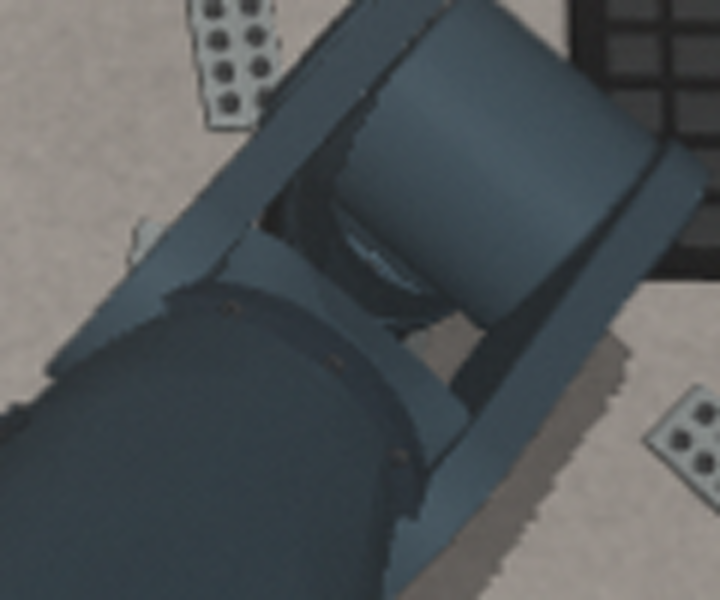

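View pics/j4.png

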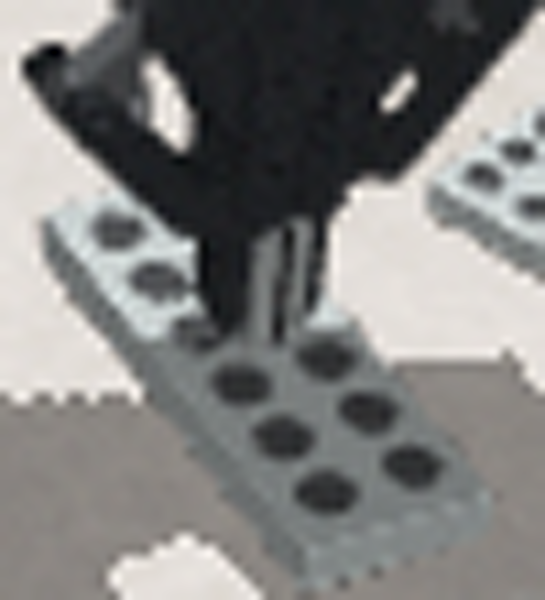

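Run:
```python
from fit import *
c=pickle.load(open('side.pkl','rb'))
a=np.radians(-11.2); t=np.array([np.cos(a),np.sin(a)])
for s in(-1,1):
  for dz in (0,.013,.02,.03):
    p=proj(c,[[*(np.array([.532,-.3045])+s*.0425*t),.0593+dz]]); print(s,dz,((p-[300,220])*4.615).round(0))
```

```text
-1 0 [[320. 378.]]
-1 0.013 [[321. 360.]]
-1 0.02 [[322. 350.]]
-1 0.03 [[324. 336.]]
1 0 [[454. 339.]]
1 0.013 [[456. 321.]]
1 0.02 [[457. 311.]]
1 0.03 [[459. 297.]]
```

Emit:
drive_tool(deltas=[{"slide": [0, 0, -0.5], "delta_rot": [0, 0, 0], "hand": 0}, {"slide": [0.01, 0.02, 0], "delta_rot": [0, 0, 0], "hand": 1}, {"slide": [0, 0, 0], "delta_rot": [0, 0, 0], "hand": 1}, {"slide": [0, 0, 0], "delta_rot": [0, 0, 0], "hand": 1}, {"slide": [0, 0, 0], "delta_rot": [0, 0, 0], "hand": 1}])

```text
time_s: 12.1
eef_pos: [0.5299, -0.3077, 0.0249]
eef_rot: [-0.001, 0.775, 0.633, -0.0]
wrist_force: [-1.1, -0.1, -0.1]
opening: 0.85
```

Emit:
drive_tool(deltas=[{"slide": [0, 0, 0.4], "delta_rot": [0, 0, 0], "hand": 1}, {"slide": [0, 0, 0.4], "delta_rot": [0, 0, 0], "hand": 1}, {"slide": [0, 0, 0], "delta_rot": [0, 0, 0], "hand": 1}, {"slide": [0, 0, 0], "delta_rot": [0, 0, 0], "hand": 1}, {"slide": [0, 0, 0], "delta_rot": [0, 0, 0], "hand": 1}])

```text
time_s: 12.72
eef_pos: [0.5308, -0.3085, -0.0137]
eef_rot: [0.001, 0.775, 0.633, 0.0]
wrist_force: [0.6, 1.1, 0.2]
opening: 1.003
```

```bash
python3 look.py k side;  python3 plan.py .5304 -.3081 .0 -11.48 2; python3 crop.py pics/k_side.png 340 240 440 340 pics/k1.png
```

```text
{'time_s': 12.775, 'q': [-0.7195, 0.5445, 1.6297, 0.0, 0.9661, -0.5184], 'dq': [-0.0005, -0.0026, 0.0005, -0.0008, 0.003, 0.0009], 'joint_efforts': [-0.0074, -53.7289, -27.0846, -0.0006, 0.0034, -0.0001], 'eef_pos': [0.5308, -0.3085, -0.0136], 'eef_rot': [0.0007, 0.7745, 0.6325, 0.0001], 'wrist_force': [0.2544, -0.5603, -0.7799], 'torque': [-0.0246, 0.0225, 0.0464], 'opening': 1.0}
target [ 0.5304 -0.3081]
pos [ 0.5308 -0.3085 -0.0136] yaw -11.53 t 12.78 F [ 0.3 -0.6 -0.8] n 2
slide [0.003, -0.005, -0.136] rot [0.0002, 0.0001, -0.0001]
slide [0.003, -0.005, -0.136] rot [0.0002, 0.0001, -0.0001]
6.0
```

View pics/k1.png

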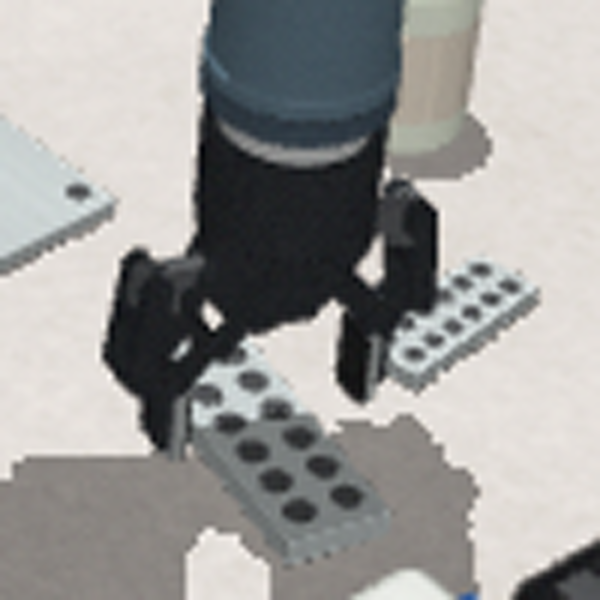

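Emit:
drive_tool(deltas=[{"slide": [0, 0, 0.05], "delta_rot": [0, 0, 0], "hand": 0}, {"slide": [0, 0, 0], "delta_rot": [0, 0, 0], "hand": 0}, {"slide": [0, 0, 0], "delta_rot": [0, 0, 0], "hand": 0}, {"slide": [0, 0, 0], "delta_rot": [0, 0, 0], "hand": 0}, {"slide": [0, 0, 0], "delta_rot": [0, 0, 0], "hand": 0}])

```text
time_s: 13.4
eef_pos: [0.5308, -0.3084, -0.0161]
eef_rot: [0.001, 0.775, 0.633, 0.0]
wrist_force: [1.0, 1.1, 5.6]
opening: 0.563
```

```bash
python3 look.py l side;  python3 plan.py .5304 -.3081 .07 -11.48 2; python3 crop.py pics/l_side.png 340 240 440 340 pics/l1.png
```

```text
{'time_s': 13.45, 'q': [-0.7195, 0.5486, 1.6298, 0.0, 0.962, -0.5184], 'dq': [-0.0023, -0.0019, -0.0009, -0.0017, -0.0002, 0.0002], 'joint_efforts': [-0.2854, -50.9572, -25.2959, -0.0728, -0.1584, -0.0005], 'eef_pos': [0.5308, -0.3085, -0.0161], 'eef_rot': [0.0006, 0.7745, 0.6325, 0.0001], 'wrist_force': [0.3121, -0.2456, 6.0046], 'torque': [0.1045, 0.0388, 0.0344], 'opening': 0.56}
target [ 0.5304 -0.3081]
pos [ 0.5308 -0.3085 -0.0161] yaw -11.53 t 13.45 F [ 0.3 -0.2  6. ] n 2
slide [0.002, -0.004, -0.861] rot [0.0002, 0.0001, -0.0001]
slide [0.003, -0.004, -0.861] rot [0.0002, 0.0001, -0.0001]
6.0
```

View pics/l1.png

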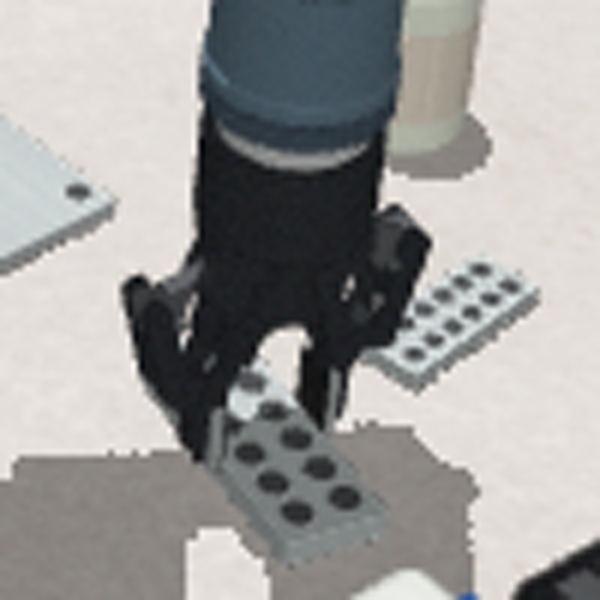

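Emit:
drive_tool(deltas=[{"slide": [0, 0, -0.3], "delta_rot": [0, 0, 0], "hand": 0}, {"slide": [0, 0, -0.6], "delta_rot": [0, 0, 0], "hand": 0}, {"slide": [0, 0, -0.3], "delta_rot": [0, 0, 0], "hand": 0}, {"slide": [0, 0, 0], "delta_rot": [0, 0, 0], "hand": 0}, {"slide": [0, 0, 0], "delta_rot": [0, 0, 0], "hand": 0}])

```text
time_s: 14.08
eef_pos: [0.5296, -0.3075, 0.0422]
eef_rot: [-0.001, 0.775, 0.633, -0.0]
wrist_force: [0.1, 0.3, -3.0]
opening: 0.56
```

```bash
python3 look.py m side;  python3 plan.py s 0 -125 .04 2.77 5; python3 crop.py pics/m_side.png 340 220 440 320 pics/m1.png
```

```text
{'time_s': 14.125, 'q': [-0.7196, 0.4579, 1.6212, -0.0, 1.0649, -0.5184], 'dq': [-0.0007, 0.0048, -0.0008, 0.0008, 0.0019, -0.0009], 'joint_efforts': [-0.003, -54.9153, -31.2395, -0.0031, -0.0238, 0.0], 'eef_pos': [0.5294, -0.3074, 0.0419], 'eef_rot': [-0.0012, 0.7746, 0.6325, -0.0002], 'wrist_force': [0.3248, 0.4912, -3.4711], 'torque': [-0.0343, -0.0203, 0.006], 'opening': 0.56}
target [ 0.5326 -0.0907]
pos [ 0.5294 -0.3074  0.0419] yaw -11.53 t 14.12 F [ 0.3  0.5 -3.5] n 5
slide [0.852, -0.161, 0.009] rot [-0.0001, -0.0001, -0.0159]
slide [0.859, -0.118, 0.009] rot [-0.0001, -0.0001, -0.0159]
slide [0.864, -0.075, 0.008] rot [-0.0001, -0.0001, -0.0159]
slide [0.866, -0.032, 0.008] rot [-0.0001, -0.0001, -0.0159]
slide [0.867, 0.011, 0.008] rot [-0.0001, -0.0001, -0.0159]
6.0
```

View pics/m1.png

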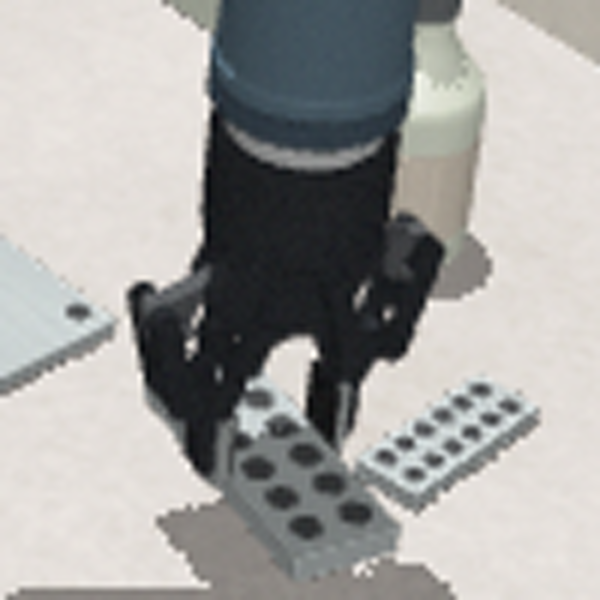

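Emit:
drive_tool(deltas=[{"slide": [0.84, -0.16, 0], "delta_rot": [0, 0, -0.016], "hand": 0}, {"slide": [0.86, -0.12, 0], "delta_rot": [0, 0, -0.016], "hand": 0}, {"slide": [0.86, -0.075, 0], "delta_rot": [0, 0, -0.016], "hand": 0}, {"slide": [0.86, -0.03, 0], "delta_rot": [0, 0, -0.016], "hand": 0}, {"slide": [0.84, 0.01, 0], "delta_rot": [0, 0, -0.016], "hand": 0}])

```text
time_s: 14.75
eef_pos: [0.5323, -0.0921, 0.0421]
eef_rot: [-0.001, 0.689, 0.725, -0.0]
wrist_force: [0.5, 0.1, -2.2]
opening: 0.565
```

Emit:
drive_tool(deltas=[{"slide": [0, 0, 0.2], "delta_rot": [0, 0, 0], "hand": 0}, {"slide": [0, 0, 0.25], "delta_rot": [0, 0, 0], "hand": 0}, {"slide": [0, 0, 0.2], "delta_rot": [0, 0, 0], "hand": 0}, {"slide": [0, 0, 0], "delta_rot": [0, 0, 0], "hand": 0}, {"slide": [0, 0, 0], "delta_rot": [0, 0, 0], "hand": 0}])

```text
time_s: 15.38
eef_pos: [0.5333, -0.0944, 0.0106]
eef_rot: [0.0, 0.69, 0.724, -0.0]
wrist_force: [-0.2, 0.8, -2.5]
opening: 0.561
```

```bash
python3 look.py n;  python3 plan.py s 0 -125 -.003 2.77 1; python3 crop.py pics/n_side.png 270 180 400 300 pics/n1.png;python3 crop.py pics/n_top.png 240 190 380 300 pics/n2.png
```

```text
{'time_s': 15.475, 'q': [-0.3941, 0.3769, 1.8187, -0.0, 0.9453, -0.4436], 'dq': [0.0048, -0.0041, -0.0002, 0.0008, -0.0005, -0.0011], 'joint_efforts': [-0.0708, -46.8726, -27.5258, -0.0063, 0.0066, -0.0002], 'eef_pos': [0.5335, -0.0943, 0.0111], 'eef_rot': [0.0004, 0.6894, 0.7244, 0.0001], 'wrist_force': [-0.167, -0.8767, -2.8832], 'torque': [0.0474, -0.0089, 0.0131], 'opening': 0.5605}
target [ 0.5326 -0.0907]
pos [ 0.5335 -0.0943  0.0111] yaw 2.84 t 15.47 F [-0.2 -0.9 -2.9] n 1
slide [0.074, -0.015, 0.281] rot [0.0002, 0.0001, 0.0004]
5.0
5.454545454545454
```

View pics/n1.png

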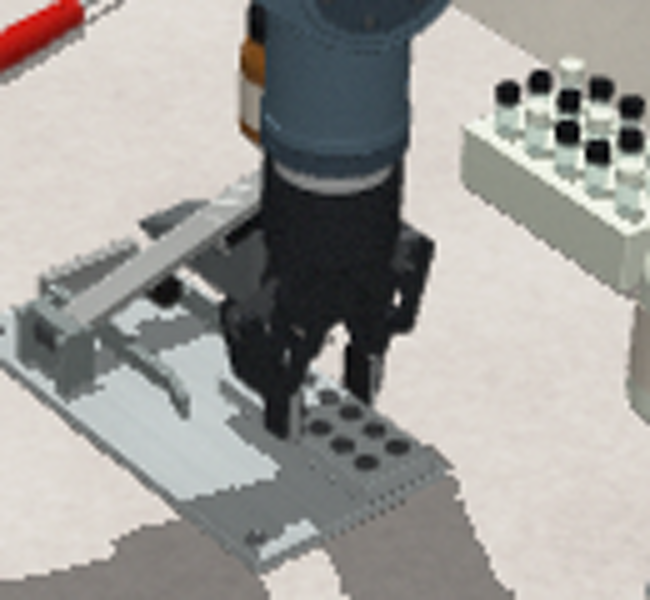

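View pics/n2.png

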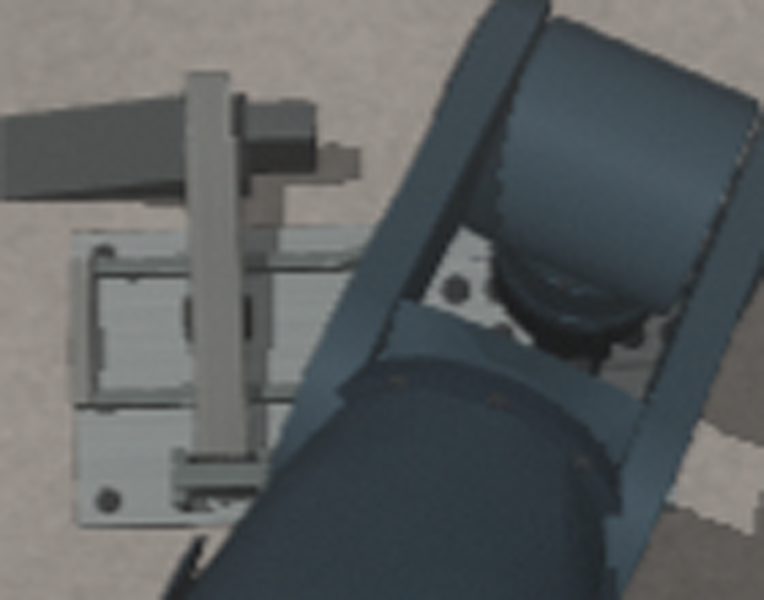

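Emit:
drive_tool(deltas=[{"slide": [0, -0.015, 0.15], "delta_rot": [0, 0, 0], "hand": 0}, {"slide": [0, 0, 0.12], "delta_rot": [0, 0, 0], "hand": 0}, {"slide": [0, 0, 0.03], "delta_rot": [0, 0, 0], "hand": 0}, {"slide": [0, 0, 0.02], "delta_rot": [0, 0, 0], "hand": 0}, {"slide": [0, 0, 0], "delta_rot": [0, 0, 0], "hand": 0}])

```text
time_s: 16.1
eef_pos: [0.5325, -0.0938, -0.0053]
eef_rot: [0.0, 0.689, 0.725, 0.0]
wrist_force: [-0.2, 0.8, -1.8]
opening: 0.559
```

```bash
python3 plan.py s 0 -75 -.005 2.77 3
```

```text
target [ 0.5302 -0.0407]
pos [ 0.5325 -0.0938 -0.0053] yaw 2.88 t 16.1 F [-0.2  0.8 -1.8] n 3
slide [0.354, 0.003, -0.002] rot [0.0, 0.0, 0.0002]
slide [0.354, 0.002, -0.002] rot [0.0, 0.0, 0.0002]
slide [0.354, 0.002, -0.002] rot [0.0, 0.0, 0.0002]
```

Emit:
drive_tool(deltas=[{"slide": [0.2, 0, 0], "delta_rot": [0, 0, 0], "hand": 0}, {"slide": [0.2, 0, 0], "delta_rot": [0, 0, 0], "hand": 0}, {"slide": [0.2, 0, 0], "delta_rot": [0, 0, 0], "hand": 0}, {"slide": [0.2, 0, 0], "delta_rot": [0, 0, 0], "hand": 0}, {"slide": [0.1, 0, 0], "delta_rot": [0, 0, 0], "hand": 0}])

```text
time_s: 16.73
eef_pos: [0.5301, -0.0479, -0.0053]
eef_rot: [-0.0, 0.689, 0.725, -0.0]
wrist_force: [-0.1, -0.5, -3.1]
opening: 0.565
```

```bash
python3 look.py o;  python3 plan.py s 0 -75 -.005 2.77 1; python3 crop.py pics/o_side.png 250 180 380 300 pics/o1.png
```

```text
{'time_s': 16.825, 'q': [-0.3138, 0.3902, 1.8448, 0.0, 0.9067, -0.3649], 'dq': [-0.0142, 0.0014, -0.0059, -0.0042, -0.0039, -0.0085], 'joint_efforts': [0.3516, -46.8337, -26.5298, 0.0427, 0.0048, 0.0816], 'eef_pos': [0.5301, -0.0482, -0.0053], 'eef_rot': [-0.0, 0.6888, 0.7249, -0.0], 'wrist_force': [-0.3335, 0.4064, -2.0647], 'torque': [0.0537, 0.0099, 0.0336], 'opening': 0.5628}
target [ 0.5302 -0.0407]
pos [ 0.5301 -0.0482 -0.0053] yaw 2.93 t 16.82 F [-0.3  0.4 -2.1] n 1
slide [0.149, 0.01, -0.006] rot [-0.0, -0.0, 0.0009]
5.0
```

View pics/o1.png

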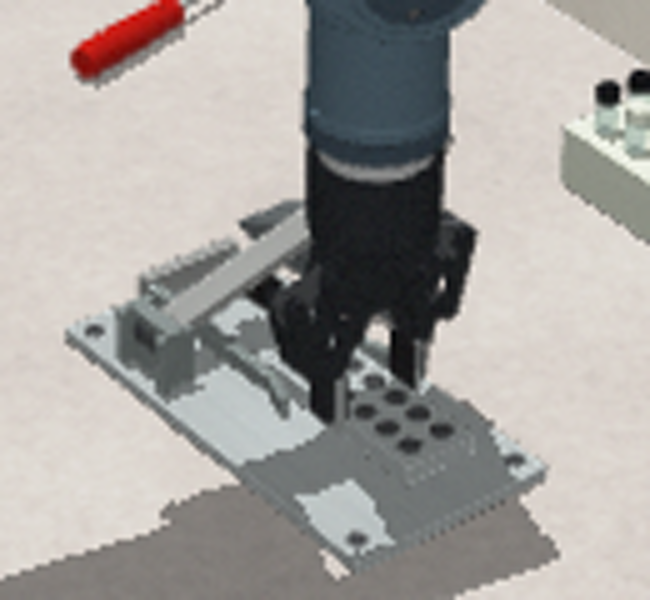

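Emit:
drive_tool(deltas=[{"slide": [0.05, 0.01, 0.02], "delta_rot": [0, 0, 0], "hand": 0}, {"slide": [0, 0, 0], "delta_rot": [0, 0, 0], "hand": 0.85}, {"slide": [0, 0, 0], "delta_rot": [0, 0, 0], "hand": 0.85}, {"slide": [0, 0, 0], "delta_rot": [0, 0, 0], "hand": 0.85}, {"slide": [0, 0, 0], "delta_rot": [0, 0, 0], "hand": 0.85}])

```text
time_s: 17.45
eef_pos: [0.5307, -0.0464, -0.0062]
eef_rot: [0.0, 0.689, 0.725, 0.0]
wrist_force: [1.0, -1.3, 0.3]
opening: 0.853
```

Emit:
drive_tool(deltas=[{"slide": [0, 0, -0.5], "delta_rot": [0, 0, 0], "hand": 0.85}, {"slide": [0, 0, -0.8], "delta_rot": [0, 0, 0], "hand": 0.85}, {"slide": [-0.7, 0, 0], "delta_rot": [0, 0, 0], "hand": 0}, {"slide": [-0.8, 0, 0], "delta_rot": [0, 0, 0], "hand": 0}, {"slide": [-0.4, 0, 0], "delta_rot": [0, 0, 0], "hand": 0}])

```text
time_s: 18.08
eef_pos: [0.5355, -0.143, 0.059]
eef_rot: [0.0, 0.69, 0.724, 0.0]
wrist_force: [0.7, 0.3, -0.1]
opening: 0.211
```

```bash
python3 look.py p;  python3 plan.py s 0 -172 -.003 2.77 2; python3 crop.py pics/p_side.png 250 180 400 310 pics/p1.png; python3 crop.py pics/p_top.png 240 190 400 310 pics/p2.png
```

```text
{'time_s': 18.175, 'q': [-0.475, 0.3211, 1.7725, -0.0001, 1.0475, -0.5225], 'dq': [0.0399, -0.0064, 0.0257, 0.015, 0.0088, 0.0263], 'joint_efforts': [-1.0209, -45.391, -29.5443, -0.147, -0.0345, -0.2723], 'eef_pos': [0.5354, -0.1429, 0.0587], 'eef_rot': [0.0002, 0.6901, 0.7237, 0.0], 'wrist_force': [-0.0518, 0.2541, -0.5332], 'torque': [-0.0473, -0.0148, 0.0385], 'opening': 0.0356}
target [ 0.5349 -0.1376]
pos [ 0.5354 -0.1429  0.0587] yaw 2.73 t 18.18 F [-0.1  0.3 -0.5] n 2
slide [0.054, -0.003, 0.617] rot [0.0001, 0.0, -0.0001]
slide [0.054, -0.003, 0.617] rot [0.0001, 0.0, -0.0001]
4.615384615384615
5.0
```

View pics/p1.png

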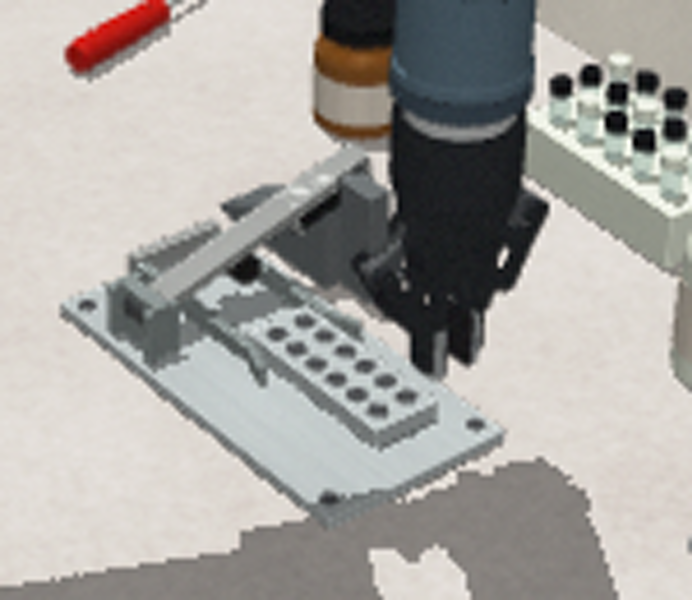

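View pics/p2.png

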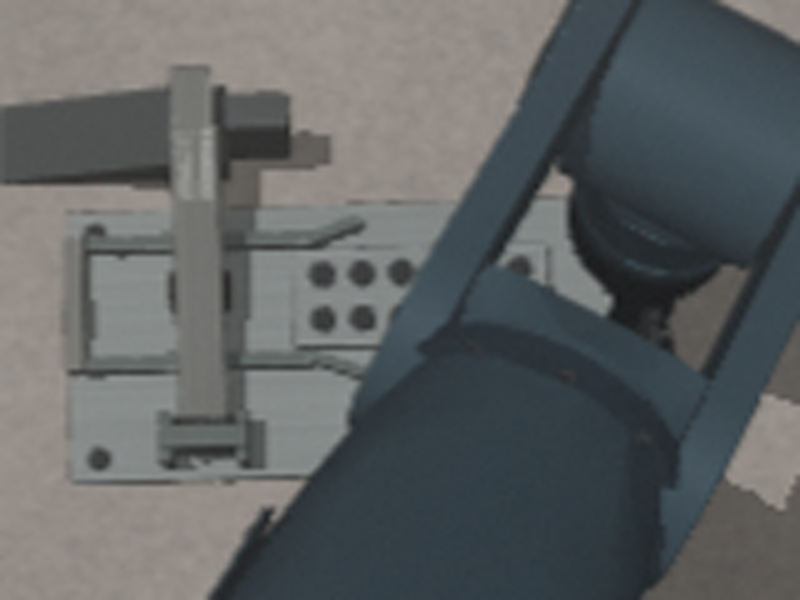

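Emit:
drive_tool(deltas=[{"slide": [0.05, 0, 0.5], "delta_rot": [0, 0, 0], "hand": 0}, {"slide": [0.05, 0, 0.5], "delta_rot": [0, 0, 0], "hand": 0}, {"slide": [0, 0, 0.22], "delta_rot": [0, 0, 0], "hand": 0}, {"slide": [0, 0, 0], "delta_rot": [0, 0, 0], "hand": 0}, {"slide": [0, 0, 0], "delta_rot": [0, 0, 0], "hand": 0}])

```text
time_s: 18.8
eef_pos: [0.5358, -0.1363, -0.0014]
eef_rot: [0.001, 0.689, 0.725, 0.0]
wrist_force: [0.0, 0.2, -0.0]
opening: 0.002
```

```bash
python3 look.py q side;  python3 plan.py s 0 -51 -.003 2.77 10|head -4; python3 crop.py pics/q_side.png 270 200 390 310 pics/q1.png
```

```text
{'time_s': 18.85, 'q': [-0.464, 0.4181, 1.7922, 0.0, 0.9296, -0.5143], 'dq': [-0.0013, -0.0029, 0.0004, -0.0004, -0.002, -0.0017], 'joint_efforts': [0.0876, -46.8326, -25.9502, 0.0044, 0.0199, 0.002], 'eef_pos': [0.5359, -0.1364, -0.0013], 'eef_rot': [0.0008, 0.6891, 0.7247, 0.0003], 'wrist_force': [0.3033, -0.7934, -0.2111], 'torque': [0.0197, 0.0105, 0.059], 'opening': 0.0003}
target [ 0.5291 -0.0167]
pos [ 0.5359 -0.1364 -0.0013] yaw 2.88 t 18.85 F [ 0.3 -0.8 -0.2] n 10
slide [0.24, -0.002, 0.003] rot [0.0, 0.0, 0.0001]
slide [0.24, -0.002, 0.003] rot [0.0, 0.0, 0.0001]
5.454545454545454
```

View pics/q1.png

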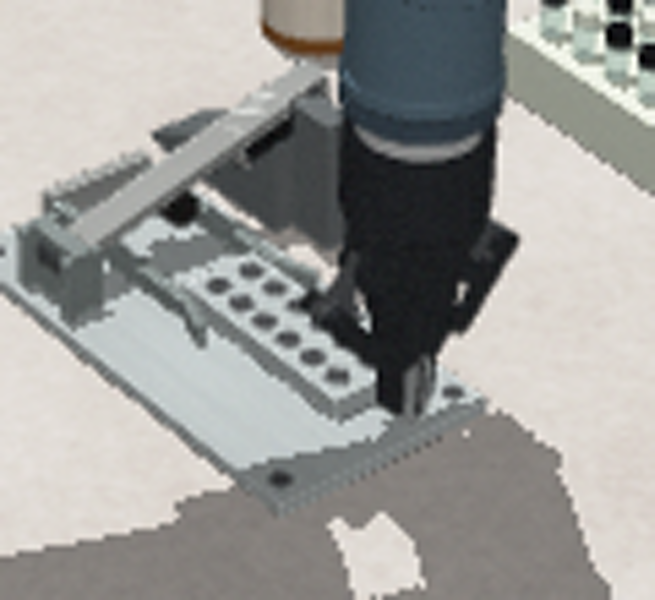

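Emit:
drive_tool(deltas=[{"slide": [0.2, 0, 0.02], "delta_rot": [0, 0, 0], "hand": 0}, {"slide": [0.3, 0, 0], "delta_rot": [0, 0, 0], "hand": 0}, {"slide": [0.3, 0, 0], "delta_rot": [0, 0, 0], "hand": 0}, {"slide": [0.3, 0, 0], "delta_rot": [0, 0, 0], "hand": 0}, {"slide": [0.3, 0, 0], "delta_rot": [0, 0, 0], "hand": 0}])

```text
time_s: 19.48
eef_pos: [0.5315, -0.0651, -0.0032]
eef_rot: [0.0, 0.689, 0.725, 0.0]
wrist_force: [0.9, -2.6, 1.6]
opening: -0.001
```

```bash
python3 look.py r;  python3 plan.py s 0 -51 -.003 2.77 5|head -3; python3 crop.py pics/r_side.png 250 180 370 290 pics/r1.png; python3 crop.py pics/r_top.png 240 190 400 310 pics/r2.png
```

```text
{'time_s': 19.575, 'q': [-0.3426, 0.3921, 1.8374, 0.0009, 0.9138, -0.3951], 'dq': [-0.0252, 0.0061, -0.0103, -0.0086, -0.001, -0.0244], 'joint_efforts': [0.3351, -46.064, -26.1236, 0.0264, -0.0599, 0.2212], 'eef_pos': [0.5308, -0.064, -0.0037], 'eef_rot': [-0.0009, 0.6885, 0.7252, -0.0], 'wrist_force': [0.4507, -0.9196, -0.1733], 'torque': [0.0428, 0.0465, 0.0025], 'opening': -0.0004}
target [ 0.5291 -0.0167]
pos [ 0.5308 -0.064  -0.0037] yaw 2.98 t 19.57 F [ 0.5 -0.9 -0.2] n 5
slide [0.189, 0.003, -0.002] rot [-0.0001, -0.0001, 0.0002]
5.454545454545454
5.0
```

View pics/r1.png

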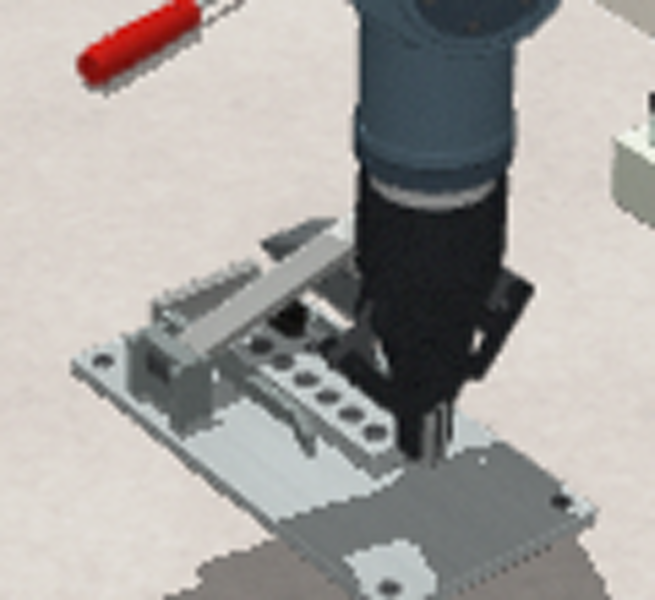

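View pics/r2.png

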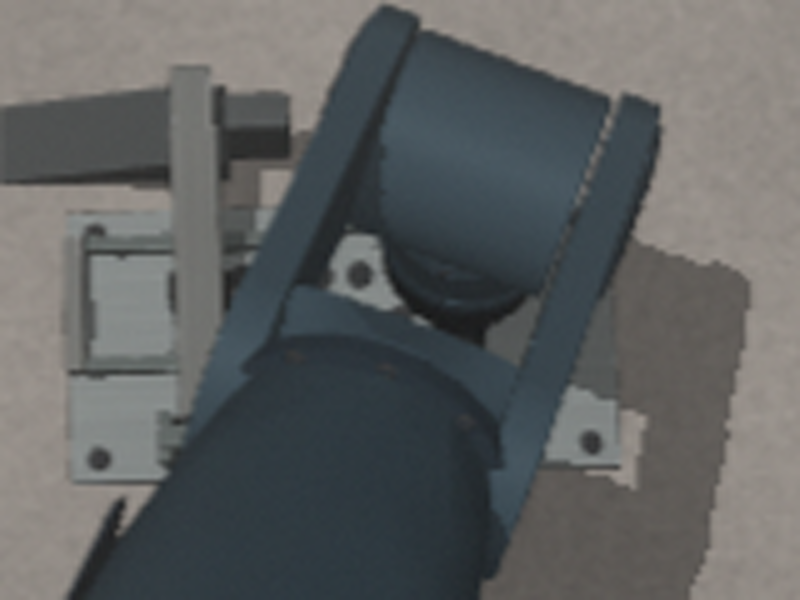

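Emit:
drive_tool(deltas=[{"slide": [0.2, 0, 0], "delta_rot": [0, 0, 0], "hand": 0}, {"slide": [0.2, 0, 0], "delta_rot": [0, 0, 0], "hand": 0}, {"slide": [0.2, 0, 0], "delta_rot": [0, 0, 0], "hand": 0}, {"slide": [0.15, 0, 0], "delta_rot": [0, 0, 0], "hand": 0}, {"slide": [0.1, 0, 0], "delta_rot": [0, 0, 0], "hand": 0}])

```text
time_s: 20.2
eef_pos: [0.5293, -0.0233, -0.0034]
eef_rot: [-0.0, 0.689, 0.725, -0.0]
wrist_force: [-0.5, -1.3, -0.7]
opening: -0.001
```

```bash
python3 plan.py s 0 -51 -.003 2.77 1|head -3
```

```text
target [ 0.5291 -0.0167]
pos [ 0.5293 -0.0233 -0.0034] yaw 2.9 t 20.2 F [-0.5 -1.3 -0.7] n 1
slide [0.131, 0.002, -0.008] rot [-0.0001, -0.0, 0.0007]
```

Emit:
drive_tool(deltas=[{"slide": [0.06, 0, 0], "delta_rot": [0, 0, 0], "hand": 0}, {"slide": [0.06, 0, 0], "delta_rot": [0, 0, 0], "hand": 0}, {"slide": [0.06, 0, 0], "delta_rot": [0, 0, 0], "hand": 0}, {"slide": [0.0, 0, 0], "delta_rot": [0, 0, 0], "hand": 0}, {"slide": [0.0, 0, 0], "delta_rot": [0, 0, 0], "hand": 0}])

```text
time_s: 20.82
eef_pos: [0.5298, -0.0174, -0.0029]
eef_rot: [0.002, 0.689, 0.725, -0.001]
wrist_force: [-0.6, -11.2, -0.7]
opening: -0.0
```

```bash
python3 look.py s; python3 plan.py s 0 -51 -.003 2.77 1|head -3;python3 crop.py pics/s_side.png 250 180 370 290 pics/s1.png; python3 crop.py pics/s_top.png 240 190 400 310 pics/s2.png
```

```text
{'time_s': 20.925, 'q': [-0.2548, 0.3808, 1.8516, -0.0039, 0.9068, -0.3026], 'dq': [-0.0014, -0.0007, 0.0006, -0.0006, -0.0018, -0.0], 'joint_efforts': [5.7548, -44.8002, -24.3144, 2.6175, 0.7882, 0.014], 'eef_pos': [0.5298, -0.0173, -0.0029], 'eef_rot': [0.0017, 0.6891, 0.7246, -0.0008], 'wrist_force': [-0.2706, -10.6759, -1.4984], 'torque': [-1.8529, 0.0407, -0.0154], 'opening': 0.0006}
target [ 0.5291 -0.0167]
pos [ 0.5298 -0.0173 -0.0029] yaw 2.87 t 20.93 F [ -0.3 -10.7  -1.5] n 1
slide [0.013, -0.014, 0.002] rot [0.0004, 0.0012, 0.0006]
5.454545454545454
5.0
```

View pics/s2.png

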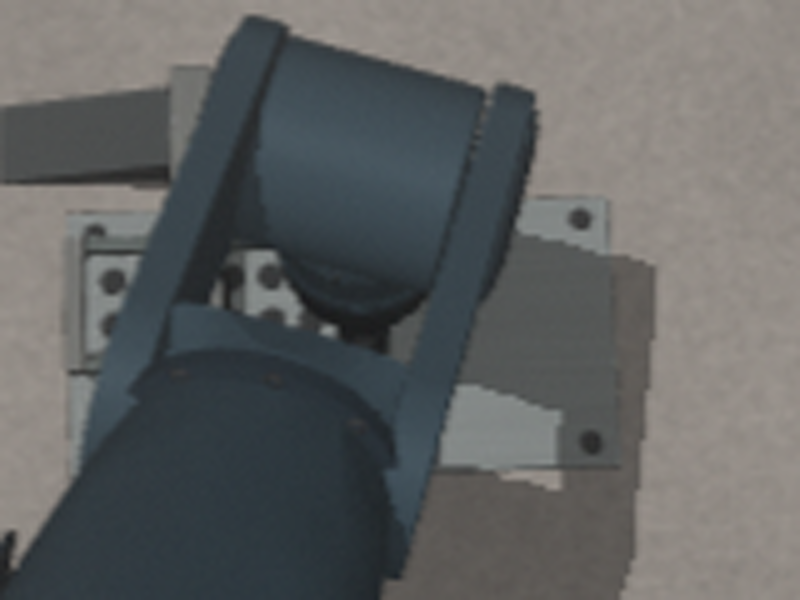

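Emit:
drive_tool(deltas=[{"slide": [0.04, 0, 0], "delta_rot": [0, 0, 0], "hand": 0}, {"slide": [0, 0, 0], "delta_rot": [0, 0, 0], "hand": 0}, {"slide": [-0.3, 0, 0], "delta_rot": [0, 0, 0], "hand": 0}, {"slide": [-0.5, 0, -0.6], "delta_rot": [0, 0, 0], "hand": 0.2}, {"slide": [-0.5, 0, -0.9], "delta_rot": [0, 0, 0], "hand": 0.6}])

```text
time_s: 21.55
eef_pos: [0.5307, -0.0778, 0.0711]
eef_rot: [-0.002, 0.689, 0.725, -0.0]
wrist_force: [1.6, 0.2, 0.4]
opening: 0.398
```

Emit:
drive_tool(deltas=[{"slide": [-0.3, 0, -0.9], "delta_rot": [0, 0, 0], "hand": 0.6}, {"slide": [0, 0.3, -0.6], "delta_rot": [0, 0, 0], "hand": 0.6}, {"slide": [0, 0.6, 0], "delta_rot": [0, 0, 0], "hand": 0.6}, {"slide": [0, 0.6, 0], "delta_rot": [0, 0, 0], "hand": 0.6}, {"slide": [0, 0, 0], "delta_rot": [0, 0, 0], "hand": 0.6}])

```text
time_s: 22.18
eef_pos: [0.609, -0.0889, 0.1466]
eef_rot: [0.0, 0.689, 0.725, 0.0]
wrist_force: [-1.1, 0.7, -0.3]
opening: 0.599
```

```bash
python3 look.py u; python3 plan.py s 80 -2 .14 2.77 3;python3 crop.py pics/u_side.png 230 150 350 260 pics/u1.png; python3 crop.py pics/u_top.png 180 180 340 300 pics/u2.png
```

```text
{'time_s': 22.275, 'q': [-0.3385, 0.3276, 1.5626, 0.0003, 1.253, -0.389], 'dq': [-0.0047, -0.0139, 0.0206, -0.0015, -0.0008, 0.0012], 'joint_efforts': [0.0734, -50.1442, -34.3905, 0.027, -0.069, 0.0056], 'eef_pos': [0.6071, -0.0887, 0.1461], 'eef_rot': [-0.0008, 0.6891, 0.7247, -0.0002], 'wrist_force': [0.0925, -0.6826, -0.6684], 'torque': [-0.018, -0.0607, -0.0158], 'opening': 0.6008}
target [0.6066 0.0361]
pos [ 0.6071 -0.0887  0.1461] yaw 2.89 t 22.27 F [ 0.1 -0.7 -0.7] n 3
slide [0.831, 0.039, 0.041] rot [-0.0001, -0.0001, 0.0002]
slide [0.831, 0.038, 0.041] rot [-0.0001, -0.0001, 0.0002]
slide [0.831, 0.038, 0.041] rot [-0.0001, -0.0001, 0.0002]
5.454545454545454
5.0
```

View pics/u1.png

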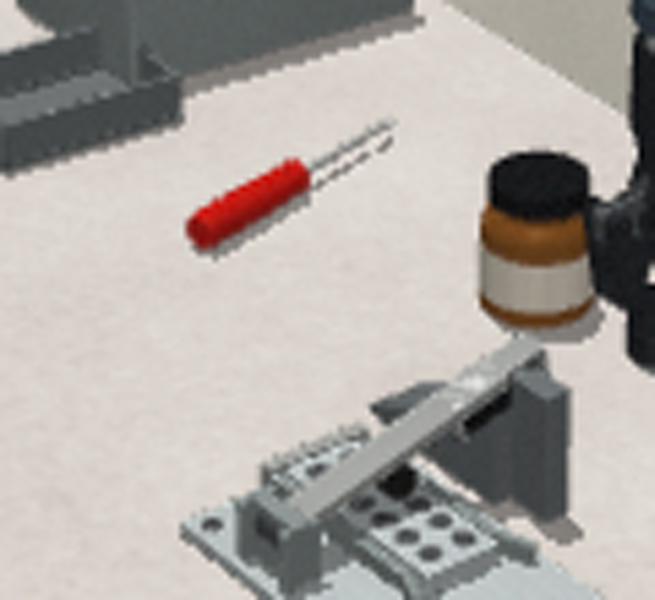

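View pics/u2.png

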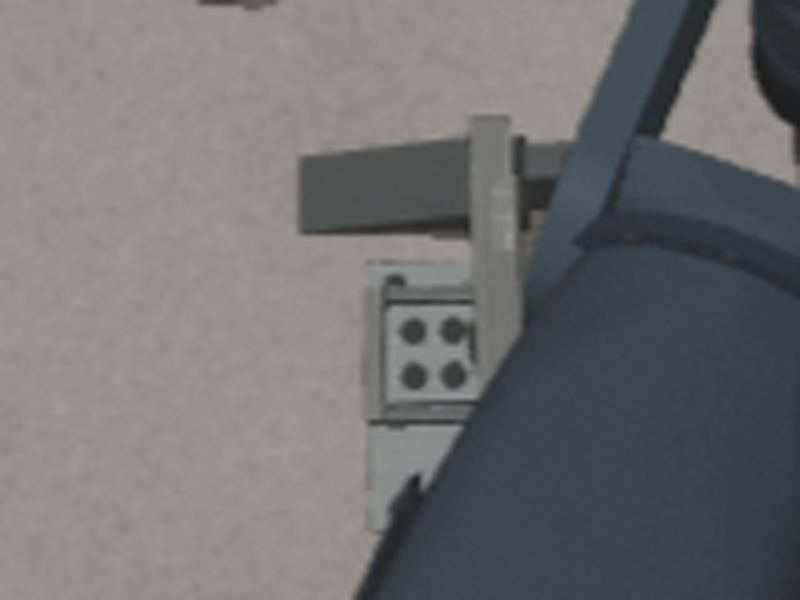

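Emit:
drive_tool(deltas=[{"slide": [0.6, 0.05, 0], "delta_rot": [0, 0, 0], "hand": 0.6}, {"slide": [0.8, 0.05, 0], "delta_rot": [0, 0, 0], "hand": 0.6}, {"slide": [0.7, 0.05, 0], "delta_rot": [0, 0, 0], "hand": 0.6}, {"slide": [0.4, 0, 0], "delta_rot": [0, 0, 0], "hand": 0.6}, {"slide": [0, 0, 0], "delta_rot": [0, 0, 0], "hand": 0.6}])

```text
time_s: 22.9
eef_pos: [0.6084, 0.037, 0.1467]
eef_rot: [-0.0, 0.688, 0.725, -0.0]
wrist_force: [0.6, -0.1, -0.1]
opening: 0.596
```

```bash
python3 look.py v side; python3 plan.py s 81 -2 .04 2.77 3;python3 crop.py pics/v_side.png 260 130 380 240 pics/v1.png
```

```text
{'time_s': 22.95, 'q': [-0.1351, 0.3181, 1.5736, -0.0005, 1.25, -0.1859], 'dq': [-0.0255, 0.0049, -0.0095, -0.0038, -0.0021, -0.0018], 'joint_efforts': [1.1683, -49.83, -33.293, 0.1265, 0.0438, 0.0597], 'eef_pos': [0.6087, 0.036, 0.1467], 'eef_rot': [0.0001, 0.6888, 0.7249, -0.0002], 'wrist_force': [0.1939, -1.0651, 0.0961], 'torque': [0.0148, -0.0051, -0.003], 'opening': 0.5983}
target [0.6076 0.0361]
pos [0.6087 0.036  0.1467] yaw 2.92 t 22.95 F [ 0.2 -1.1  0.1] n 3
slide [0.001, -0.007, 0.711] rot [-0.0, 0.0, 0.0003]
slide [0.001, -0.007, 0.711] rot [-0.0, 0.0, 0.0003]
slide [0.001, -0.007, 0.711] rot [-0.0, 0.0, 0.0003]
5.454545454545454
```

View pics/v1.png

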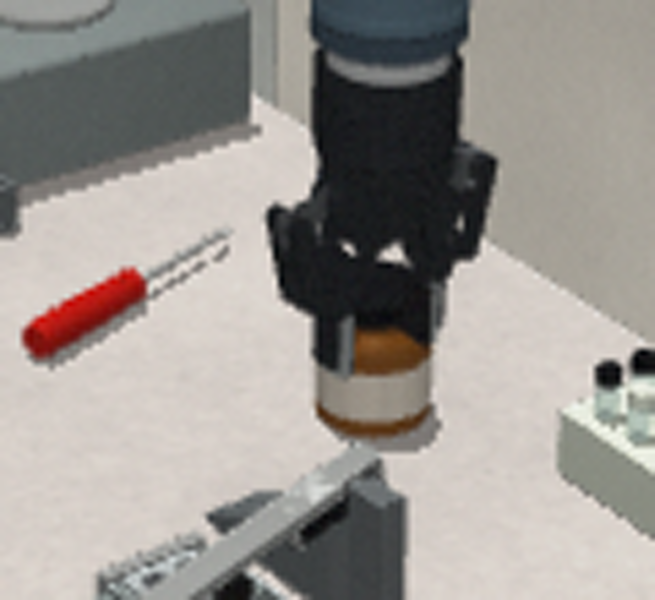

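Emit:
drive_tool(deltas=[{"slide": [-0.03, -0.02, 0.6], "delta_rot": [0, 0, 0], "hand": 0.6}, {"slide": [0, 0, 0.7], "delta_rot": [0, 0, 0], "hand": 0.6}, {"slide": [0, 0, 0.5], "delta_rot": [0, 0, 0], "hand": 0.6}, {"slide": [0, 0, 0.26], "delta_rot": [0, 0, 0], "hand": 0.6}, {"slide": [0, 0, 0], "delta_rot": [0, 0, 0], "hand": 0.6}])

```text
time_s: 23.58
eef_pos: [0.6075, 0.0338, 0.043]
eef_rot: [-0.001, 0.69, 0.724, -0.001]
wrist_force: [0.4, 0.3, 1.3]
opening: 0.599
```

Emit:
drive_tool(deltas=[{"slide": [0, 0, 0], "delta_rot": [0, 0, 0], "hand": 0}, {"slide": [0, 0, 0], "delta_rot": [0, 0, 0], "hand": 0}, {"slide": [0, 0, 0], "delta_rot": [0, 0, 0], "hand": 0}, {"slide": [0, 0, 0], "delta_rot": [0, 0, 0], "hand": 0}, {"slide": [0, 0, 0], "delta_rot": [0, 0, 0], "hand": 0}])

```text
time_s: 24.2
eef_pos: [0.6102, 0.0343, 0.0453]
eef_rot: [0.002, 0.689, 0.725, 0.001]
wrist_force: [4.9, -0.8, 4.6]
opening: 0.197
```

```bash
python3 look.py w side; python3 plan.py s 81 -200 .044 2.77 10|head -3;python3 crop.py pics/w_side.png 260 130 380 240 pics/w1.png
```

```text
{'time_s': 24.25, 'q': [-0.1378, 0.4466, 1.6293, -0.0001, 1.0611, -0.1878], 'dq': [0.0007, 0.0005, -0.0008, 0.0004, 0.0004, 0.0009], 'joint_efforts': [0.954, -47.9396, -24.352, -0.0768, 1.8224, -0.1443], 'eef_pos': [0.6102, 0.0343, 0.0453], 'eef_rot': [0.0019, 0.6892, 0.7246, 0.0013], 'wrist_force': [5.5145, -2.0575, 3.9857], 'torque': [-0.133, -1.1, -0.1338], 'opening': 0.1996}
target [ 0.6172 -0.1616]
pos [0.6102 0.0343 0.0453] yaw 2.87 t 24.25 F [ 5.5 -2.1  4. ] n 10
slide [-0.392, -0.006, 0.003] rot [0.0001, 0.0, 0.0001]
5.454545454545454
```

View pics/w1.png

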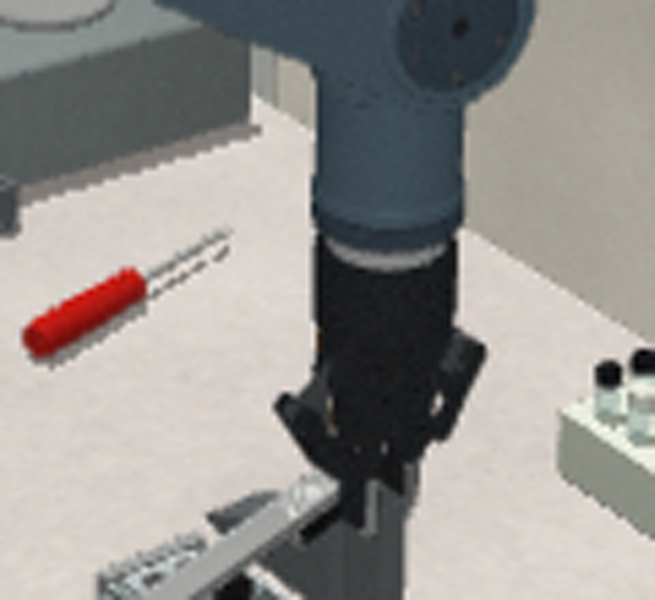

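Emit:
drive_tool(deltas=[{"slide": [-0.1, 0.04, 0], "delta_rot": [0, 0, 0], "hand": 0}, {"slide": [-0.2, 0, 0], "delta_rot": [0, 0, 0], "hand": 0}, {"slide": [-0.25, 0, 0], "delta_rot": [0, 0, 0], "hand": 0}, {"slide": [-0.25, 0, 0], "delta_rot": [0, 0, 0], "hand": 0}, {"slide": [-0.25, 0, 0], "delta_rot": [0, 0, 0], "hand": 0}])

```text
time_s: 24.88
eef_pos: [0.6128, -0.0153, 0.045]
eef_rot: [-0.001, 0.689, 0.725, 0.001]
wrist_force: [-0.2, 11.0, 15.2]
opening: 0.196
```

Emit:
drive_tool(deltas=[{"slide": [-0.25, 0, 0], "delta_rot": [0, 0, 0], "hand": 0}, {"slide": [-0.25, 0, 0], "delta_rot": [0, 0, 0], "hand": 0}, {"slide": [-0.25, 0, 0], "delta_rot": [0, 0, 0], "hand": 0}, {"slide": [-0.3, 0, 0], "delta_rot": [0, 0, 0], "hand": 0}, {"slide": [-0.3, 0, 0], "delta_rot": [0, 0, 0], "hand": 0}])

```text
time_s: 25.5
eef_pos: [0.6163, -0.0831, 0.0452]
eef_rot: [-0.001, 0.689, 0.725, 0.001]
wrist_force: [0.3, 6.4, 10.2]
opening: 0.191
```

```bash
python3 look.py x; python3 plan.py s 81 -190 .044 2.77 5|head -3;python3 crop.py pics/x_side.png 240 150 390 280 pics/x1.png
```

```text
{'time_s': 25.6, 'q': [-0.3288, 0.4705, 1.5946, -0.0004, 1.0757, -0.3787], 'dq': [0.0053, -0.0022, 0.0035, -0.0115, -0.0063, 0.0143], 'joint_efforts': [0.4665, -47.5735, -26.0543, 0.5366, 0.1087, -0.1657], 'eef_pos': [0.6165, -0.086, 0.0451], 'eef_rot': [0.0004, 0.6892, 0.7246, -0.0], 'wrist_force': [0.1933, -0.7865, 9.1479], 'torque': [-0.2876, 0.01, 0.0239], 'opening': 0.1957}
target [ 0.6167 -0.1517]
pos [ 0.6165 -0.086   0.0451] yaw 2.87 t 25.6 F [ 0.2 -0.8  9.1] n 5
slide [-0.262, -0.012, 0.005] rot [0.0, 0.0, 0.0001]
4.615384615384615
```

View pics/x1.png

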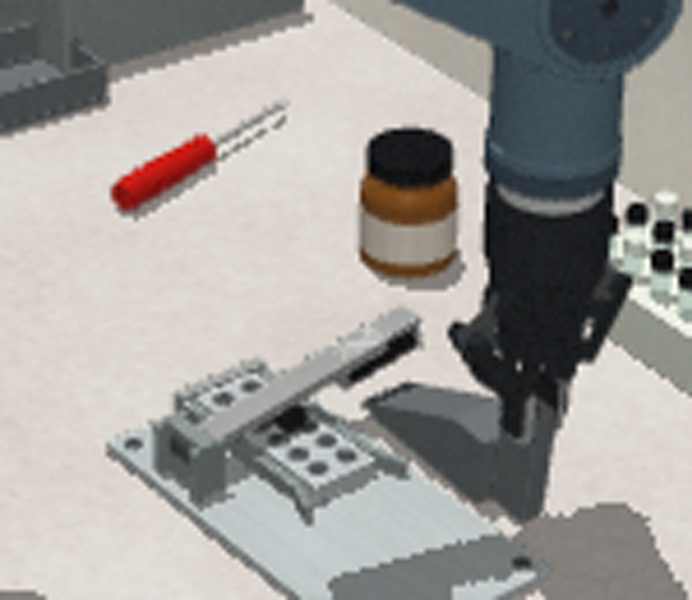

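Emit:
drive_tool(deltas=[{"slide": [-0.3, 0, -0.01], "delta_rot": [0, 0, 0], "hand": 0}, {"slide": [-0.3, 0, 0], "delta_rot": [0, 0, 0], "hand": 0}, {"slide": [-0.3, 0, 0], "delta_rot": [0, 0, 0], "hand": 0}, {"slide": [-0.3, 0, 0], "delta_rot": [0, 0, 0], "hand": 0}, {"slide": [-0.1, 0, 0], "delta_rot": [0, 0, 0], "hand": 0}])

```text
time_s: 26.22
eef_pos: [0.6192, -0.1488, 0.0452]
eef_rot: [-0.001, 0.689, 0.725, 0.001]
wrist_force: [-0.4, 7.4, 12.5]
opening: 0.196
```

Emit:
drive_tool(deltas=[{"slide": [0, 0, 0], "delta_rot": [0, 0, 0], "hand": 0}, {"slide": [0, 0, 0], "delta_rot": [0, 0, 0], "hand": 0.6}, {"slide": [0, 0, 0], "delta_rot": [0, 0, 0], "hand": 0.6}, {"slide": [0, 0, 0], "delta_rot": [0, 0, 0], "hand": 0.6}, {"slide": [0, 0, 0], "delta_rot": [0, 0, 0], "hand": 0.6}])

```text
time_s: 26.85
eef_pos: [0.619, -0.1499, 0.0439]
eef_rot: [-0.0, 0.689, 0.725, -0.0]
wrist_force: [0.4, -0.3, -0.5]
opening: 0.601
```

Emit:
drive_tool(deltas=[{"slide": [0, 0, -0.3], "delta_rot": [0, 0, 0], "hand": 0.6}, {"slide": [0, 0, -0.6], "delta_rot": [0, 0, 0], "hand": 0.6}, {"slide": [0, 0, -0.9], "delta_rot": [0, 0, 0], "hand": 0.6}, {"slide": [0, 0, -0.9], "delta_rot": [0, 0, 0], "hand": 0.6}, {"slide": [0, -0.6, -0.9], "delta_rot": [0, 0, 0], "hand": 0.6}])

```text
time_s: 27.48
eef_pos: [0.5902, -0.1516, 0.2271]
eef_rot: [0.001, 0.689, 0.725, 0.0]
wrist_force: [-0.4, -0.6, 1.0]
opening: 0.599
```

Emit:
drive_tool(deltas=[{"slide": [-0.9, -0.9, 0], "delta_rot": [0, 0, 0], "hand": 0.6}, {"slide": [-0.9, -0.9, 0], "delta_rot": [0, 0, 0], "hand": 0.6}, {"slide": [-0.9, -0.7, 0], "delta_rot": [0, 0, 0], "hand": 0.6}, {"slide": [-0.9, -0.6, 0], "delta_rot": [0, 0, 0], "hand": 0.6}, {"slide": [0, 0, 0], "delta_rot": [0, 0, 0], "hand": 0.6}])

```text
time_s: 28.1
eef_pos: [0.4433, -0.3406, 0.2255]
eef_rot: [0.001, 0.691, 0.723, -0.001]
wrist_force: [0.3, 0.7, -0.4]
opening: 0.601
```

```bash
python3 look.py y; python3 crop.py pics/y_side.png 230 150 410 290 pics/y1.png; python3 crop.py pics/y_top.png 230 180 390 300 pics/y2.png
```

```text
{'time_s': 28.2, 'q': [-0.8618, 0.1315, 1.6337, 0.0005, 1.3756, -0.9104], 'dq': [0.0368, 0.0024, 0.0061, 0.0006, -0.0019, -0.0002], 'joint_efforts': [-1.3904, -42.1326, -35.6784, -0.1269, -0.041, -0.0415], 'eef_pos': [0.445, -0.3376, 0.2251], 'eef_rot': [0.0004, 0.6897, 0.7241, 0.0002], 'wrist_force': [-0.3035, 0.2518, 0.1077], 'torque': [-0.0108, 0.0049, 0.0373], 'opening': 0.6011}
4.285714285714286
5.0
```

View pics/y1.png

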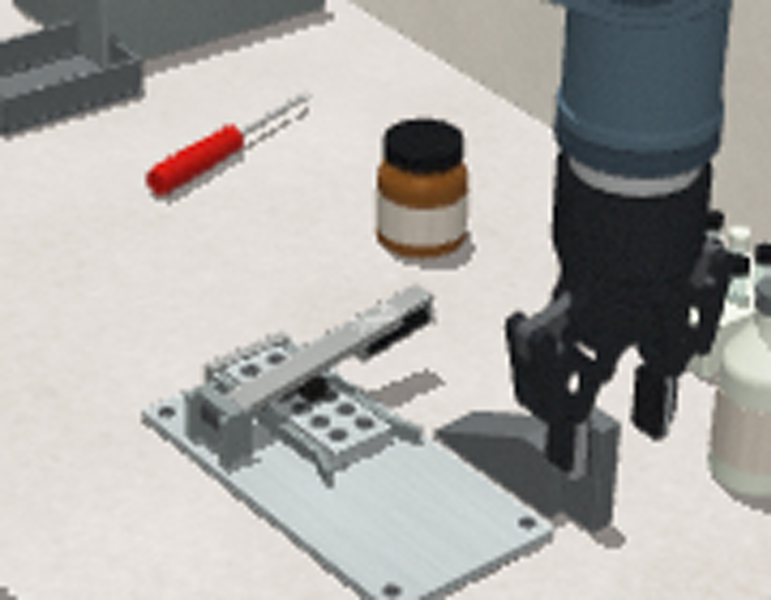

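View pics/y2.png

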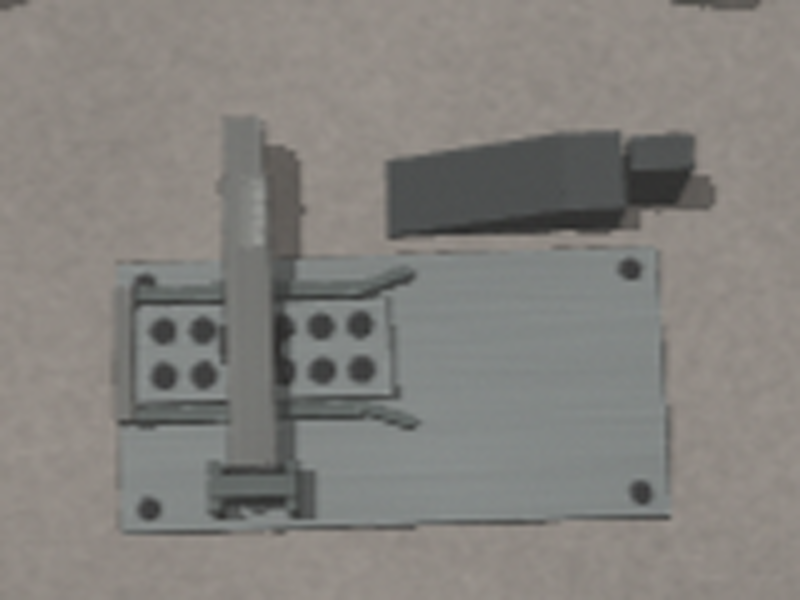

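View pics/y_side.png

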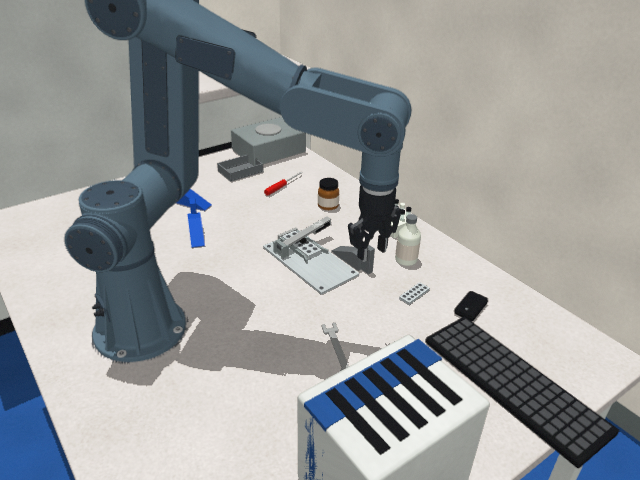

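Run:
```python
from fit import *
c=pickle.load(open('top.pkl','rb')); np.set_printoptions(suppress=True,precision=4)
p,r=fit(c,np.array([[25,65,24],[25,-65,24],[-25,-65,24],[-25,65,24]])/1e3,cr([[137,305],[390,297],[399,397],[137,403]],230,180,5),[.53,.06,.05])
S,rs=fit(c,np.array([[50,100,10],[50,-180,10],[-90,-180,10],[-90,100,10]])/1e3,cr([[117,262],[658,247],[670,516],[122,532]],230,180,5),[.5266,.0342,.05])
w,rw=fit(c,np.array([[20,76,5],[-20,76,5],[20,-14,50],[-20,-14,50],[20,-44,50],[-20,-44,50]])/1e3,cr([[387,160],[390,238],[560,133],[558,213],[620,131],[625,208]],230,180,5),[.6,-.1,.05])
def rel(p):
    d=p[:2]-S[:2];a=S[2];return (np.cos(a)*d[0]+np.sin(a)*d[1])*1e3,(-np.sin(a)*d[0]+np.cos(a)*d[1])*1e3,p[2]-a
print(S,rel(p),rel(w),abs(r).max(),abs(rw).max())
```

```text
[0.5268 0.0343 0.0515] (np.float64(-0.886187871861709), np.float64(23.498708531969005), np.float64(0.0012598538928561415)) (np.float64(81.09598450643048), np.float64(-115.33766416901395), np.float64(0.011962027571341197)) 0.7636139297332534 1.442487946467054
```

```bash
python3 crop.py pics/y_top.png 248 225 318 275 pics/y3.png; python3 crop.py pics/y_side.png 265 220 335 272 pics/y4.png
python3 - <<'E'
from fit import *
c=pickle.load(open('top.pkl','rb'))
S=[.5268,.0343,.0500]
for y,z in((90,24),(90,26),(88,24),(85,24),(-40,24)):
    print(y,z,(proj(c,place(S,[[0,y/1e3,z/1e3]]))-[248,225]+.5)*800/70)
E
```

```text
11.428571428571429
11.428571428571429
90 24 [[102.97823356 291.62887255]]
90 26 [[102.12208471 290.15094704]]
88 24 [[111.98466298 291.38201384]]
85 24 [[125.49463967 291.0117026 ]]
-40 24 [[688.49964096 275.56466191]]
```

View pics/y3.png

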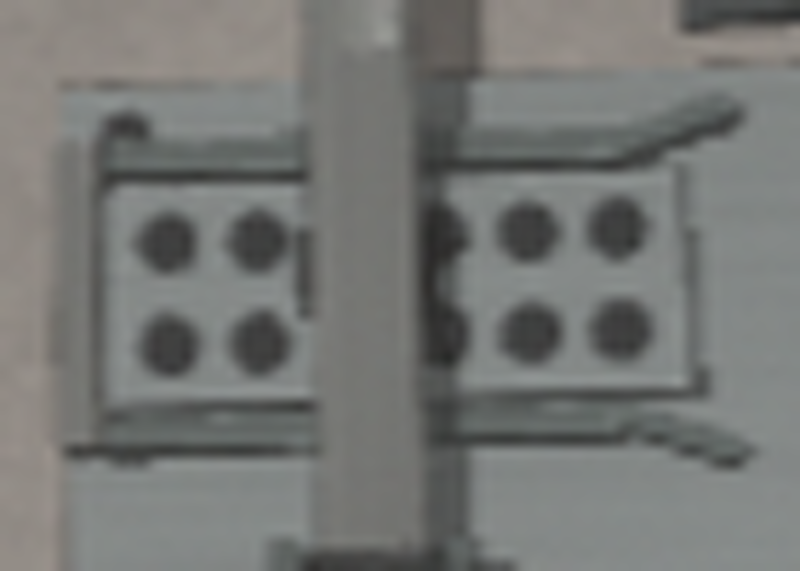

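View pics/y4.png

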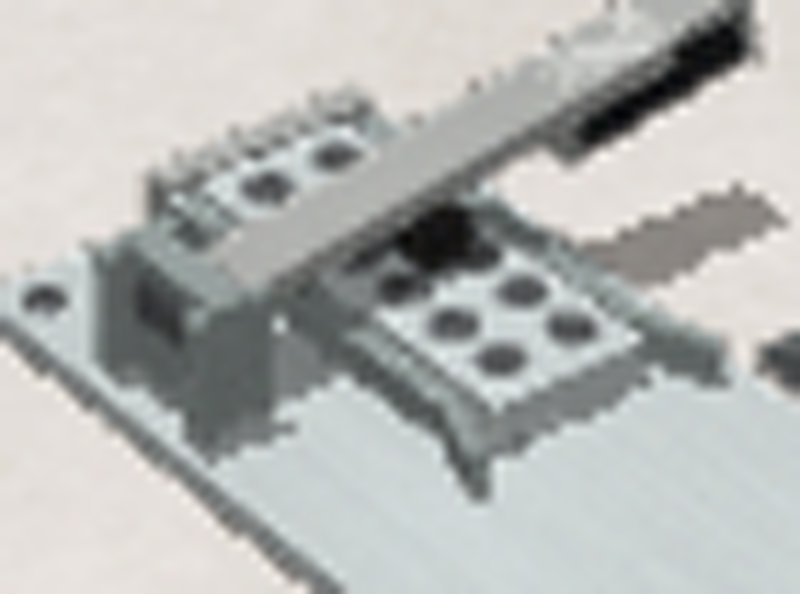

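```bash
python3 -c "
from bench import ctrl
print(ctrl.hand_in())"
```

```text
the job is handed in; nothing more can be done
None
```

The carrier is loaded and clamped, and I handed the job in at about 28 s. I propped the arm with the grey wedge, pushed the 50x130 mm carrier home, then drew the wedge out along the bench and left it standing.

**Last checks (top and side pictures, before handing in):**
- **Carrier:** its end edges match the fully-home position to under 1 mm in the top picture. During the push, the force rose from about 1.5 N to 11 N at the stop.
- **Arm:** the side picture shows it down, with its pad on the carrier.
- **Wedge:** it stands on its base with its thin end about 70 mm short of the roller in y.
- **Bottle and jar:** both are standing.

**What failed or disagreed:**
- **Missed grasp:** the first grasp of the carrier closed on air just above it. The side pictures put the real fingertips about 17 mm behind the reported TCP, which disagrees with the description. I regrasped 17 mm lower, and nothing else was moved.
- **Carrier position fit:** a corner fit gave the carrier's origin as y 23.5 mm against the nominal 25 mm. I put the difference down to picking corners by eye, because the edge check and the force at the stop both say it is home.

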